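# Load the damper drain rack under the swing lamp

## Task

Set up the suspension drain station. Swing the lamp arm well clear of the drain rack; then lay every blue shock damper from the mat on the sloping rack, each in its own free pair of notches with its mounting eye at the high end, and stand the red funnel upright, fully seated, in the neck of the yellow waste-oil can. Once all of that is in place, swing the lamp back until its head is over the middle of the rack; leave the black damper that is already draining, and everything else on the bench, where it is.

Things in the scene. Friction and masses are not known exactly. Their poses are not given: they have to be found in the camera images.
- c1_mid (a point): Blue rear-shock damper, axis = own x: tube 26 mm dia., 110 mm long; flat mounting eye (block 20 long, 48 wide, 26 mm thick) on its +x end; shaft (10 mm dia., 40 mm) on its -x end. Point: middle of the tube, on its axis. About 220 g, balances some 20 mm towards the eye. Starts on the black 3 mm mat, axis level, 16 mm above the bench, eye away from the robot. 3 or 4 of c1..c4 are present.
- c2_mid (a point): Blue rear-shock damper, axis = own x: tube 26 mm dia., 110 mm long; flat mounting eye (block 20 long, 48 wide, 26 mm thick) on its +x end; shaft (10 mm dia., 40 mm) on its -x end. Point: middle of the tube, on its axis. About 220 g, balances some 20 mm towards the eye. Starts on the black 3 mm mat, axis level, 16 mm above the bench, eye away from the robot. 3 or 4 of c1..c4 are present.
- c3_mid (a point): Blue rear-shock damper, axis = own x: tube 26 mm dia., 110 mm long; flat mounting eye (block 20 long, 48 wide, 26 mm thick) on its +x end; shaft (10 mm dia., 40 mm) on its -x end. Point: middle of the tube, on its axis. About 220 g, balances some 20 mm towards the eye. Starts on the black 3 mm mat, axis level, 16 mm above the bench, eye away from the robot. 3 or 4 of c1..c4 are present.
- c4_mid (a point): Blue rear-shock damper, axis = own x: tube 26 mm dia., 110 mm long; flat mounting eye (block 20 long, 48 wide, 26 mm thick) on its +x end; shaft (10 mm dia., 40 mm) on its -x end. Point: middle of the tube, on its axis. About 220 g, balances some 20 mm towards the eye. Starts on the black 3 mm mat, axis level, 16 mm above the bench, eye away from the robot. 3 or 4 of c1..c4 are present.
- old1_mid (a point): Black rear-shock damper, axis = own x: tube 26 mm dia., 110 mm long; flat mounting eye (block 20 long, 48 wide, 26 mm thick) on its +x end; shaft (10 mm dia., 40 mm) on its -x end. Point: middle of the tube, on its axis. About 220 g, balances some 20 mm towards the eye. Already draining in a pair of notches; stays there. Only one of old1, old2, old3 is present.
- old2_mid (a point): Black rear-shock damper, axis = own x: tube 26 mm dia., 110 mm long; flat mounting eye (block 20 long, 48 wide, 26 mm thick) on its +x end; shaft (10 mm dia., 40 mm) on its -x end. Point: middle of the tube, on its axis. About 220 g, balances some 20 mm towards the eye. Already draining in a pair of notches; stays there. Only one of old1, old2, old3 is present.
- old3_mid (a point): Black rear-shock damper, axis = own x: tube 26 mm dia., 110 mm long; flat mounting eye (block 20 long, 48 wide, 26 mm thick) on its +x end; shaft (10 mm dia., 40 mm) on its -x end. Point: middle of the tube, on its axis. About 220 g, balances some 20 mm towards the eye. Already draining in a pair of notches; stays there. Only one of old1, old2, old3 is present.
- rack: fixed drain rack: drip tray 175 x 330 x 28 mm with two white 5 mm rail plates along its y, at x = -34 and +34 mm, each with five 90-degree V notches 20 mm deep, 64 mm apart. Notch bottoms 67 mm (rail at -x) and 85 mm (+x, far from the robot) above the bench: dampers lie at 15 degrees, eye up at +x. Open between the rails. Origin under its middle, on the bench.
- slot3 (a point): middle of the rack: where the middle of the tube lies, on its axis, when a damper rests in the middle pair of notches, 95 mm above the bench. x points 15 degrees upwards along the resting damper, from shaft to eye; y is level along the rails, to the robot's left. The other four pairs: y = -128, -64, +64, +128 mm from here.
- funnel_collar (a point): red funnel, 96 mm tall, 60 g: middle of its straight upper collar (56 mm dia., 73 to 96 mm above the spout tip), on the axis; grip it across the collar. Below, a cone narrows over 43 mm to a 16 mm spout, 30 mm long, 14 mm at its tip. z points from spout to open mouth. Starts leaning about 15 degrees in the small tin; lifts out freely.
- funnel_tip (a point): the tip of the funnel's spout, on its axis, 84.5 mm below funnel_collar along the funnel's z axis.
- tin: small open tin, fixed, 49 mm diameter, 55 mm tall, that the funnel leans in at the start. Origin under its middle.
- can_neck (a point): fixed yellow waste-oil can, 85 mm dia., 85 mm tall: centre of the mouth of its tapered neck, 84.5 mm above the bench. The neck narrows downwards from 51 mm with the taper of the funnel's cone; below it is room for the spout. Funnel fully seated: spout tip 67 to 68 mm below this point, middle of the collar 17 mm above it.
- lamp_head (a point): centre of the underside (205 mm up) of the lamp's round white head, 100 mm dia. The level arm (18 mm bar, 224 to 242 mm up) turns about a vertical hinge 400 mm from here along this point's -x. It starts over the rack, can swing about 0.9 to 1.1 rad clockwise (from above) to the robot's left, clear of it, up to a stop, and back. Light friction, 0.25 N m: stays put.
- lamp_handle (a point): middle of the lamp's black handle, straight above lamp_head: an upright round pin, 18 mm dia., standing on the head from 231 to 284 mm above the bench; the point is at 262 mm.
- degreaser: bystander, to be left alone: white bottle, 72 mm diameter, 170 mm tall, left of the rack; origin under its middle
- grease_tub: bystander, to be left alone: low white tub with green lid, 72 mm diameter, 55 mm tall, left of the rack; origin under its middle
- tape_roll: bystander, to be left alone: yellow roll of tape lying flat, 72 mm diameter, 25 mm tall, beyond the rack to its right; origin under its middle
- spanner: bystander, to be left alone: steel spanner lying on the bench near the robot, left; origin at its middle
Mind the look-alikes: they are no part of the job. Leave any orange look-alike of the part that bears c4_mid alone.

How it is judged:
On the way, in this order (a step that is already met when the one before it is completed fails the run):
1. the lamp head has been swung clear, more than 22 cm from the middle of the rack (horizontal distance between lamp_head and slot3 above 0.22 m), for 0.2 s.
2. every blue damper lies in a pair of notches of the rack, eye at the high end, and the funnel is seated upright in the can, before the lamp comes back over the rack (z of c1_mid in the frame of slot3 between -0.005 and 0.005 m and x of c1_mid in the frame of slot3 between -0.025 and 0.025 m and y of c1_mid in the frame of slot3 between -0.15 and 0.15 m and angle between the x axis of each of c1_mid, c2_mid, c3_mid, c4_mid and the x axis of slot3, either way round below 0.09 rad and angle between each of c1_mid, c2_mid, c3_mid, c4_mid's own x axis and vertical below 1.45 rad and z of c2_mid in the frame of slot3 between -0.005 and 0.005 m and x of c2_mid in the frame of slot3 between -0.025 and 0.025 m and y of c2_mid in the frame of slot3 between -0.15 and 0.15 m and z of c3_mid in the frame of slot3 between -0.005 and 0.005 m and x of c3_mid in the frame of slot3 between -0.025 and 0.025 m and y of c3_mid in the frame of slot3 between -0.15 and 0.15 m and z of c4_mid in the frame of slot3 between -0.005 and 0.005 m and x of c4_mid in the frame of slot3 between -0.025 and 0.025 m and y of c4_mid in the frame of slot3 between -0.15 and 0.15 m and horizontal distance between funnel_tip and can_neck below 0.005 m and angle between funnel_tip's own z axis and vertical below 0.08 rad and z of funnel_tip in the frame of can_neck between -0.0725 and -0.0635 m and horizontal distance between lamp_head and slot3 above 0.12 m), for 0.2 s.
At the end, for the whole second after the job is handed in: Each blue damper present rests in the notches of both rails, eye high: height within 5 mm, axis within 5 degrees, 25 mm along. Funnel upright (4.5 degrees), home in the can's neck (4.5 mm in height, 5 mm sideways). Lamp head within 65 mm of the rack's middle, from above (z of c1_mid in the frame of slot3 between -0.005 and 0.005 m and x of c1_mid in the frame of slot3 between -0.025 and 0.025 m and y of c1_mid in the frame of slot3 between -0.15 and 0.15 m and angle between the x axis of each of c1_mid, c2_mid, c3_mid, c4_mid and the x axis of slot3, either way round below 0.09 rad and angle between each of c1_mid, c2_mid, c3_mid, c4_mid's own x axis and vertical below 1.45 rad and z of c2_mid in the frame of slot3 between -0.005 and 0.005 m and x of c2_mid in the frame of slot3 between -0.025 and 0.025 m and y of c2_mid in the frame of slot3 between -0.15 and 0.15 m and z of c3_mid in the frame of slot3 between -0.005 and 0.005 m and x of c3_mid in the frame of slot3 between -0.025 and 0.025 m and y of c3_mid in the frame of slot3 between -0.15 and 0.15 m and z of c4_mid in the frame of slot3 between -0.005 and 0.005 m and x of c4_mid in the frame of slot3 between -0.025 and 0.025 m and y of c4_mid in the frame of slot3 between -0.15 and 0.15 m and horizontal distance between funnel_tip and can_neck below 0.005 m and angle between funnel_tip's own z axis and vertical below 0.08 rad and z of funnel_tip in the frame of can_neck between -0.0725 and -0.0635 m and horizontal distance between lamp_head and slot3 below 0.065 m); the robot touches nothing.
It fails at once if a black damper already on the rack is displaced by more than 20 mm (distance of any of old1_mid, old2_mid, old3_mid from where it was at the start of the episode above 0.02 m).
It fails at once if a bystander (bottle, tub, tape roll or spanner) is pushed more than 40 mm (distance of any of degreaser, grease_tub, tape_roll, spanner from where it was at the start of the episode above 0.04 m).
Of old1, old2, old3 only 1 to 1 are there at a start; the rules pass over those that are not, and their reading is None.
Of c1, c2, c3, c4 only 3 to 4 are there at a start; the rules pass over those that are not, and their reading is None.
At some moment in a run one of c1, c2, c3, c4 may be knocked a few centimetres aside while the robot is not near it.
It also fails if it takes over 210 s, if anything falls off the work surface, if the arm or the gripper's body presses on something with over 40 N, if the wrist force passes 120 N, or if a joint passes its speed limit or range.

## Robot

A 7-joint arm with a two-finger parallel gripper is mounted at the origin on the work surface. World frame = base frame: x ahead of the robot, y to its left, z up, the work surface at z = 0. Lengths are in m, angles in rad, forces in N, time in s.
With the tool pointing down it reaches from about 0.4 to 0.85 m from the base axis. Payload 4.5 kg.
Tool frame: the origin (TCP) lies on the centre line of the jaws, within the pads' length; the fingertips stand 8 mm ahead of it and the grasp point (between the pads) lies 11 mm behind it; z points along the fingers, x is the direction in which the jaws open and shut, and the axes are right-handed (so a half turn about z gives the same grasp; the last joint's range is limited). The gripper opens to 88 mm and grips with 3 to 60 N. Pads are 18 mm wide; open, the fingers measure 123 mm over their backs; the gripper's body (75 mm by 187 mm) begins 45 mm behind the grasp point.
Start: joints at [1.314, 0.689, -0.195, 1.565, 0.157, 0.902, -0.215], TCP at [0.179, -0.599, 0.213] pointing down, gripper open.
Joint ranges: [-3.01, 3.01], [-0.46, 2.08], [-1.47, 1.51], [0.13, 2.56], [-1, 4.14], [0.04, 2.09], [-2.66, 2.66]. Speed limits (rad/s): [2.57, 2.57, 3.14, 3.14, 3.14, 3.14, 3.14].

## Interface

Orientations are given as a unit quaternion [x, y, z, w].
In Python, from plant import r gives the robot as it stands.
- The arm moves only by the shell command python3 -m pendant 'ROWS' [FORCE]. ROWS is JSON, a list of rows, each a list of 3 entries, a list of its own where there are three numbers: the turn, a rotation vector about the tool's x, y, z in rad, then the shift along the tool's x, y, z in m, then the opening, from 0 (shut) to 1 (fully open). In form: [[[wx, wy, wz], [tx, ty, tz], claw], ...]. A call has 1 to 10 rows; each row is the pose to reach, as a shift and turn from the pose commanded when the call began, along the tool's axes at that moment; what a row does not reach only later rows make up. A row lasts 1/10 s, in which the tool goes at most 50 mm and 8.59 degrees, less where a joint would pass 70% of its speed; a pose out of reach is approached as far as the arm can. A call with a gripper value outside its range is refused whole. The fingers move at their own pace and stop on an object; FORCE is the grip in N (left out, the last holds). Time passes only in rows, so rows that repeat a pose let the fingers close. It gives the time, the measured TCP pose, the force and the opening at its end, in the units of the state.
- r.get_state(): the state, without advancing time (a new reading comes with each control period).
- r.snapshot(name): name is "side" or "top"; returns a dict with "image" (384x512x3 uint8, red, green, blue), "mtx" (3x3 intrinsics, pixels), "dist" ([k1, k2, p1, p2, k3] as OpenCV has them; the pictures are not rectified), "R" (3x3) and "t" (3): a world point X has camera coordinates R X + t. Camera axes: x right, y down, z forward; pixel columns grow to the right and rows downward; lengths in m; the calibration is good to about 2 mm. A picture is of the moment at which its call begins. There is no depth.
- r.finish_job(): hands the job in, once; it reports no verdict.
The state is a dict: "clock": time; "q": joint angles; "qd": joint speeds; "joint_torque": joint torques, N m; "tool_pos": TCP position; "eef_rot": TCP orientation; "contact_force": force on the tool from outside, world axes, zero at the start; "moment": the same for the moment, N m; "opening": opening from 0.0 (shut) to 1.0 (fully open).
Only numpy, scipy, OpenCV 4.12 (cv2) and the standard library are available. Lean on these libraries where they do the work, as an engineer would, in place of code of your own. Each camera call takes 0.05 s, during which the arm holds its last target. There are 200 camera calls.

## Working session

There is one attempt and no reset: what is moved stays moved. The work goes in short steps, Python scripts to look and compute and a shell command to move; the robot and the scene stay as the last step left them, time stands still between calls to the robot, and variables do not carry over. Pictures are saved under pics/ and viewed, about 12 in all and at most 16, crops included, and the job is handed in when it is done.

```bash
ls; mkdir -p pics; cat > h.py <<'E'
import numpy as np,cv2
from scipy.spatial.transform import Rotation as Ro
from plant import r
def snap(n,f=None):
    s=r.snapshot(n)
    if f: cv2.imwrite('pics/'+f,s['image'][:,:,::-1])
    return s
def ray(s,uv,z):
    p=cv2.undistortPoints(np.array([[uv]],float),np.array(s['mtx']),np.array(s['dist']))[0,0]
    R=np.array(s['R']);t=np.array(s['t']).ravel();c=-R.T@t;d=R.T@np.array([p[0],p[1],1]);return c+d*(z-c[2])/d[2]
def proj(s,X):
    return cv2.projectPoints(np.array(X,float).reshape(-1,3),cv2.Rodrigues(np.array(s['R']))[0],np.array(s['t'],float).ravel(),np.array(s['mtx']),np.array(s['dist']))[0][:,0]
def st():
    s=r.get_state();print(s['clock'],np.round(s['tool_pos'],4),np.round(s['eef_rot'],4),np.round(s['contact_force'],1),round(s['opening'],3),np.round(s['q'],2));return s
E
python3 - <<'E'
from h import *
s=st();print(Ro.from_quat(s['eef_rot']).as_matrix().round(3))
for n in('top','side'):
    a=snap(n,n+'0.png');print(n,-np.array(a['R']).T@np.array(a['t']).ravel(),np.array(a['mtx']).round(0).tolist(),np.array(a['R']).round(2).tolist())
E
```

```text
pics
0.0 [ 0.179  -0.5981  0.2117] [ 8.021e-01 -5.972e-01 -8.000e-04 -5.000e-04] [-0.1 -0.3  1.2] 0.997 [ 1.31  0.69 -0.19  1.57  0.16  0.9  -0.22]
[[ 0.287 -0.958 -0.001]
 [-0.958 -0.287  0.002]
 [-0.002  0.    -1.   ]]
top [ 0.34948113 -0.00917103  1.25535728] [[412.0, 0.0, 249.0], [0.0, 412.0, 193.0], [0.0, 0.0, 1.0]] [[-0.03, -1.0, -0.02], [-0.98, 0.03, -0.19], [0.2, 0.01, -0.98]]
side [0.30892917 0.90948302 0.87957847] [[419.0, 0.0, 259.0], [0.0, 419.0, 189.0], [0.0, 0.0, 1.0]] [[-0.96, -0.28, -0.01], [-0.17, 0.58, -0.8], [0.23, -0.76, -0.6]]
```

View pics/top0.png

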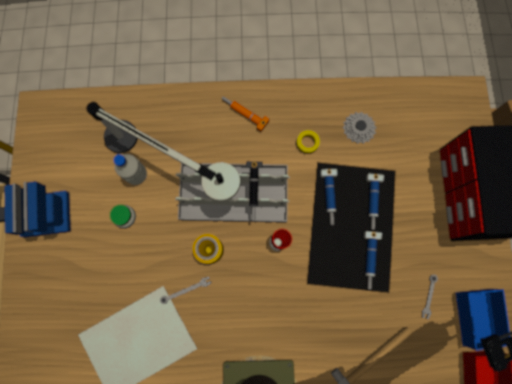

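View pics/side0.png

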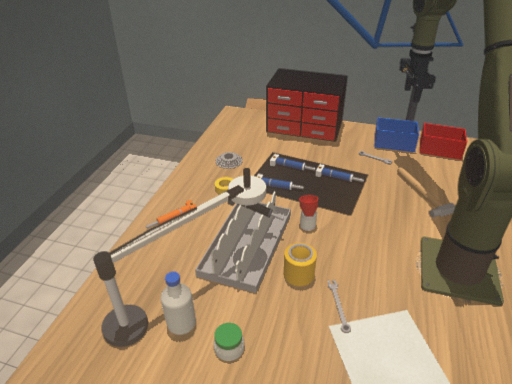

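The top view shows three blue dampers at (331,195), (374,200) and (372,258). The orange look-alike is at (245,113) off the mat, so it isn't one of them. The black damper is at (254,185), the lamp head at (220,180) with its hinge near (93,108), the can at (207,249), and the funnel in the tin at (280,240).

```bash
cat > meas.py <<'E'
from h import *
def blobs(s,lo,hi,amin=40,roi=None):
    hsv=cv2.cvtColor(s['image'],cv2.COLOR_RGB2HSV);m=cv2.inRange(hsv,lo,hi)
    if roi: k=np.zeros_like(m);k[roi[1]:roi[3],roi[0]:roi[2]]=1;m=m*k
    n,l,stt,c=cv2.connectedComponentsWithStats(m)
    return [(np.argwhere(l==i)[:,::-1],c[i],stt[i]) for i in range(1,n) if stt[i][4]>=amin]
def blue(s,roi=(305,150,400,300),z=0.016):
    out=[]
    for p,c,b in blobs(s,(100,110,50),(125,255,255),60,roi):
        w=np.array([ray(s,q,z)[:2] for q in p.astype(float)]);m=w.mean(0);u,sv,v=np.linalg.svd(w-m);d=v[0]*np.sign(v[0][0])
        t=(w-m)@d; out.append((m,np.arctan2(d[1],d[0]),t.min(),t.max(),b))
    return out
E
python3 - <<'E'
from meas import *
s=snap('top')
for o in blue(s): print('blue',o[0].round(4),'ang',o[1].round(3),o[2].round(3),o[3].round(3),o[4])
for nm,lo,hi,roi,z in [('yellow',(20,120,80),(35,255,255),(185,225,230,275),.085),('red',(0,120,50),(8,255,255),(260,220,300,260),.12),('red2',(172,120,50),(180,255,255),(260,220,300,260),.12)]:
    for p,c,b in blobs(s,lo,hi,10,roi): print(nm,c,b,ray(s,c,z).round(4))
im=s['image'][:,:,::-1]
cv2.imwrite('pics/c1.png',cv2.resize(im[150:280,170:310],None,fx=4.6,fy=4.6,interpolation=cv2.INTER_CUBIC))
cv2.imwrite('pics/c2.png',cv2.resize(im[150:300,300:400],None,fx=4,fy=4,interpolation=cv2.INTER_CUBIC))
E
```

```text
blue [ 0.6272 -0.2375] ang 1.36 -0.013 0.014 [325 177   9   8  68]
blue [ 0.6074 -0.3774] ang -0.88 -0.016 0.016 [371 182   8   8  63]
blue [ 0.5752 -0.238 ] ang 0.013 -0.031 0.032 [326 187  10  21 182]
blue [ 0.5553 -0.3713] ang -0.115 -0.032 0.032 [370 192   9  21 184]
blue [ 0.4304 -0.3548] ang 1.495 -0.012 0.012 [368 239   9   9  77]
blue [ 0.3766 -0.3484] ang -0.123 -0.031 0.032 [367 251  10  22 185]
yellow [208.06766917 249.22305764] [192 233  32  32 399] [0.4231 0.1297 0.085 ]
yellow [206.31221719 247.86877828] [199 240  16  17 221] [0.4271 0.1347 0.085 ]
red [281.80645161 238.1827957 ] [271 229  21  21 279] [ 0.4455 -0.0779  0.12  ]
```

View pics/c1.png

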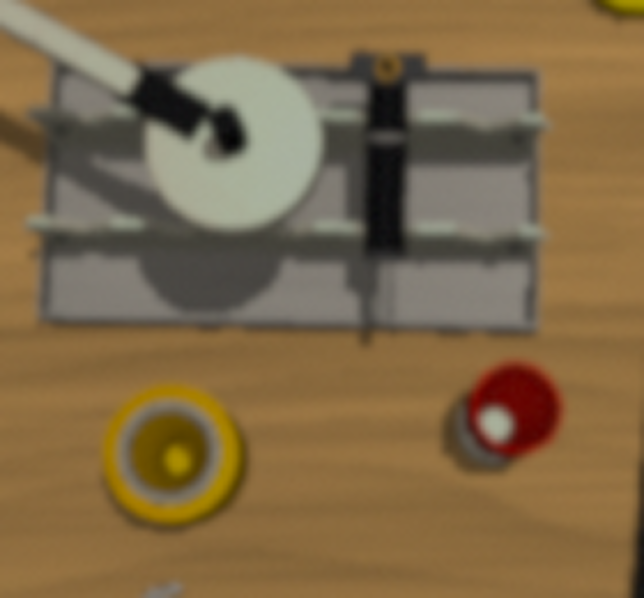

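View pics/c2.png

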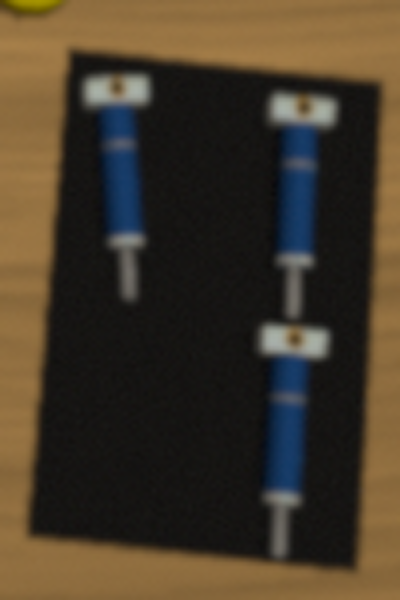

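```bash
cat > t.py <<'E'
from meas import *
s=snap('top');a=snap('side')
B=blue(s)
for i,j in((0,2),(1,3),(4,5)):
    P=[]
    for k in(i,j):
        b=B[k][4]
        for p,c,bb in blobs(s,(100,110,50),(125,255,255),60,(305,150,400,300)):
            if tuple(bb)==tuple(b): P+=[ray(s,q,.016)[:2] for q in p.astype(float)]
    P=np.array(P);m=P.mean(0);d=np.linalg.svd(P-m)[2][0];d*=np.sign(d[0]);t=(P-m)@d
    print('damper fit',m.round(4),'yaw',np.arctan2(d[1],d[0]).round(3),'mid',(m+d*(t.max()-.055)).round(4),t.min().round(3),t.max().round(3))
f=lambda u,v:((u+.5)/4.6-.5+170,(v+.5)/4.6-.5+150)
for u,v in((55,68),(537,72),(535,330),(43,322)): print('tray',ray(s,f(u,v),.028).round(4))
for u,v,z in((30,222,.087),(545,236,.087),(35,115,.105),(548,124,.105)): print('rail',ray(s,f(u,v),z).round(4))
print('old eye',ray(s,f(388,68),.12).round(4),'old low end tube',ray(s,f(385,250),.09).round(4))
print('lamp head',ray(s,f(236,143),.226).round(4),'handle top?',ray(s,f(232,122),.284).round(4),'hinge',ray(s,(93,107),.24).round(4))
print('can',ray(s,f(172,453),.085).round(4),'funnel mouth',ray(s,f(515,408),.1).round(4))
print('tin',ray(s,f(484,440),.04))
im=a['image'][:,:,::-1]
cv2.imwrite('pics/s1.png',cv2.resize(im[160:300,200:340],None,fx=4.2,fy=4.2,interpolation=cv2.INTER_CUBIC))
E
python3 t.py
```

```text
damper fit [ 0.5896 -0.2378] yaw 0.014 mid [ 0.5839 -0.2378] -0.046 0.049
damper fit [ 0.5695 -0.373 ] yaw -0.132 mid [ 0.5647 -0.3723] -0.046 0.05
damper fit [ 0.3924 -0.3503] yaw -0.12 mid [ 0.3886 -0.3499] -0.047 0.051
tray [0.69   0.2169 0.028 ]
tray [ 0.6766 -0.1068  0.028 ]
tray [ 0.5033 -0.0978  0.028 ]
tray [0.5178 0.2239 0.028 ]
rail [0.5736 0.2213 0.087 ]
rail [ 0.5548 -0.1024  0.087 ]
rail [0.6385 0.2152 0.105 ]
rail [ 0.6224 -0.106   0.105 ]
old eye [ 0.6575 -0.0074  0.12  ] old low end tube [ 0.5485 -0.0021  0.09  ]
lamp head [0.5883 0.0784 0.226 ] handle top? [0.5863 0.0755 0.284 ] hinge [0.8001 0.421  0.24  ]
can [0.4264 0.1327 0.085 ] funnel mouth [ 0.4469 -0.0785  0.1   ]
tin [ 0.43213809 -0.06146257  0.04      ]
```

View pics/s1.png

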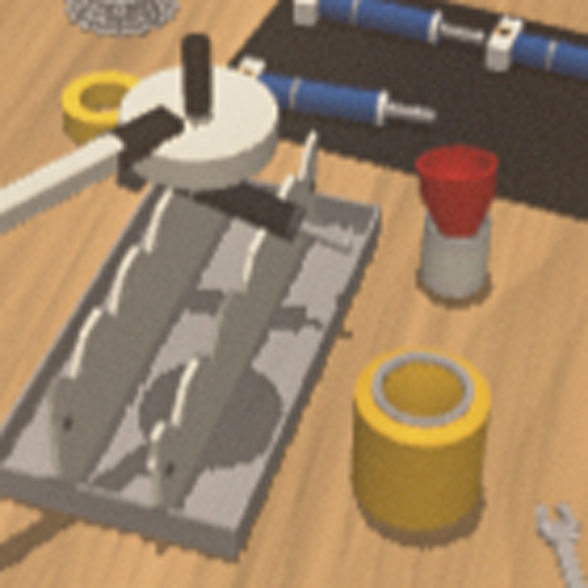

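Crops confirm three blue dampers with eyes away from the robot. The black one is in the pair at y=-64, so the pairs at 0, +64, +128 and -128 are free. The funnel leans in the tin towards +x/-y.

```bash
cat >> h.py <<'E'
def tri(s,u,a,v):
    A=[];b=[]
    for c,p in((s,u),(a,v)):
        q=cv2.undistortPoints(np.array([[p]],float),np.array(c['mtx']),np.array(c['dist']))[0,0]
        R=np.array(c['R']);t=np.array(c['t']).ravel()
        for k in(0,1): A.append(R[k]-q[k]*R[2]);b.append(q[k]*t[2]-t[k])
    x,res,_,_=np.linalg.lstsq(np.array(A),np.array(b),rcond=None);return x
def plan(pos,yaw,tilt=0,axis=None):
    """yaw = world angle (deg) of tool x; tilt: deg about tool x (after yaw)"""
    s=st();R0=Ro.from_quat(s['eef_rot']);c=np.cos(np.radians(yaw));n=np.sin(np.radians(yaw))
    R1=Ro.from_matrix(np.array([[c,n,0],[n,-c,0],[0,0,-1.]]))*Ro.from_rotvec([np.radians(tilt),0,0])
    print('ROW turn',(R0.inv()*R1).as_rotvec().round(4).tolist(),'shift',R0.inv().apply(np.array(pos)-s['tool_pos']).round(4).tolist())
E
python3 - <<'E'
from h import *
s=r.snapshot('top');a=r.snapshot('side')
f=lambda u,v:((u+.5)/4.6-.5+170,(v+.5)/4.6-.5+150)
g=lambda u,v:((u+.5)/4.2-.5+200,(v+.5)/4.2-.5+160)
print('pin top',tri(s,f(233,118),a,g(196,38)).round(4))
print('mouth',tri(s,f(515,408),a,g(457,163)).round(4))
print('can',tri(s,f(172,453),a,g(423,387)).round(4))
print('tin base side',ray(a,g(455,278),0).round(4))
print('bottle cap',tri(s,(121,160),a,(173,279)).round(4))
plan([.587,.077,.34],-58)
E
```

```text
pin top [0.5896 0.0753 0.2791]
mouth [ 0.4471 -0.0787  0.0962]
can [0.4267 0.133  0.0828]
tin base side [ 0.4393 -0.0642  0.    ]
bottle cap [0.6733 0.3658 0.1551]
0.35 [ 0.1792 -0.5986  0.2124] [ 8.021e-01 -5.972e-01 -2.000e-04 -1.000e-04] [-0.9  0.2  0.2] 1.0 [ 1.31  0.69 -0.19  1.57  0.16  0.9  -0.22]
ROW turn [-0.0, 0.0004, -0.2677] shift [-0.5303, -0.5845, -0.1275]
```

```bash
python3 -m pendant '[[[0,0,-0.268],[-0.265,-0.292,-0.13],1],[[0,0,-0.268],[-0.265,-0.292,-0.13],1],[[0,0,-0.268],[-0.265,-0.292,-0.13],1],[[0,0,-0.268],[-0.265,-0.292,-0.13],1],[[0,0,-0.268],[-0.53,-0.584,-0.13],1],[[0,0,-0.268],[-0.53,-0.584,-0.13],1],[[0,0,-0.268],[-0.53,-0.584,-0.13],1],[[0,0,-0.268],[-0.53,-0.584,-0.13],1],[[0,0,-0.268],[-0.53,-0.584,-0.13],1],[[0,0,-0.268],[-0.53,-0.584,-0.13],1]]' 5; python3 -c "
from h import *
plan([.588,.0765,.34],-58)"
```

```text
clock: 1.35
tool_pos: [0.4321, -0.1792, 0.3092]
eef_rot: [0.875, -0.485, 0.0, 0.0]
contact_force: [-0.7, -0.9, -0.6]
opening: 1.0
1.35 [ 0.4321 -0.1792  0.3092] [ 8.746e-01 -4.848e-01  4.000e-04  1.000e-04] [-0.7 -0.9 -0.6] 1.0 [ 0.54  0.37 -0.35  1.88  0.15  0.92 -0.89]
ROW turn [-0.0002, -0.0008, 0.0] shift [-0.1342, -0.2677, -0.0308]
```

```bash
python3 -m pendant '[[[0,0,0],[-0.134,-0.268,-0.03],1],[[0,0,0],[-0.134,-0.268,-0.03],1],[[0,0,0],[-0.134,-0.268,-0.03],1],[[0,0,0],[-0.134,-0.268,-0.03],1],[[0,0,0],[-0.134,-0.268,-0.03],1],[[0,0,0],[-0.134,-0.268,-0.03],1],[[0,0,0],[-0.134,-0.268,-0.03],1],[[0,0,0],[-0.134,-0.268,-0.03],1],[[0,0,0],[-0.134,-0.268,-0.03],1],[[0,0,0],[-0.134,-0.268,-0.03],1]]'; python3 -c "
from h import *
plan([.588,.0765,.258],-58)"
```

```text
clock: 2.35
tool_pos: [0.5871, 0.0727, 0.3386]
eef_rot: [0.874, -0.486, 0.0, 0.001]
contact_force: [0.0, -0.5, -0.3]
opening: 0.999
2.35 [0.5871 0.0727 0.3386] [ 8.740e-01 -4.859e-01  1.000e-04  7.000e-04] [ 0.  -0.5 -0.3] 0.999 [ 0.01  0.53 -0.36  1.48  0.2   1.16 -1.4 ]
ROW turn [0.0011, -0.0009, -0.0024] shift [-0.0029, -0.0028, 0.0806]
```

```bash
python3 -m pendant '[[[0,0,0],[-0.003,-0.003,0.03],1],[[0,0,0],[-0.003,-0.003,0.05],1],[[0,0,0],[-0.003,-0.003,0.07],1],[[0,0,0],[-0.003,-0.003,0.08],1],[[0,0,0],[-0.003,-0.003,0.08],0],[[0,0,0],[-0.003,-0.003,0.08],0],[[0,0,0],[-0.003,-0.003,0.08],0],[[0,0,0],[-0.003,-0.003,0.08],0],[[0,0,0],[-0.003,-0.003,0.08],0],[[0,0,0],[-0.003,-0.003,0.08],0]]' 5; python3 - <<'E'
from h import *
s=st();snap('side','side1.png');R0=Ro.from_quat(s['eef_rot']);p=np.array(s['tool_pos'])
h=np.array([.80,.421]);d=p[:2]-h;print(np.linalg.norm(d))
for a in np.linspace(0,.8,11)[1:]:
    c,n=np.cos(-a),np.sin(-a);q=h+np.array([[c,-n],[n,c]])@d;print(R0.inv().apply([*(q-p[:2]),0]).round(3),q.round(3))
E
```

```text
clock: 3.35
tool_pos: [0.5887, 0.079, 0.259]
eef_rot: [0.875, -0.485, 0.0, -0.0]
contact_force: [0.3, -0.5, 0.2]
opening: 0.48
3.35 [0.5887 0.079  0.259 ] [ 8.747e-01 -4.847e-01  3.000e-04 -2.000e-04] [ 0.3 -0.5  0.2] 0.48 [-0.01  0.61 -0.35  1.6   0.24  0.98 -1.44]
0.40198940233285857
[-0.029  0.013 -0.   ] [0.562 0.097]
[-0.06   0.024 -0.   ] [0.537 0.117]
[-0.091  0.032 -0.   ] [0.513 0.139]
[-0.122  0.038 -0.   ] [0.492 0.163]
[-0.154  0.041 -0.   ] [0.472 0.188]
[-0.187  0.041 -0.   ] [0.455 0.215]
[-0.219  0.039 -0.   ] [0.439 0.243]
[-0.25   0.035 -0.   ] [0.426 0.273]
[-0.282  0.028 -0.   ] [0.416 0.303]
[-0.313  0.018 -0.   ] [0.407 0.334]
```

View pics/side1.png

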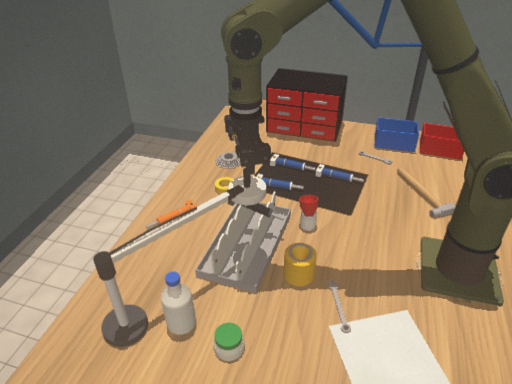

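The side view shows the fingers around the handle at (247,180), still closing. I'll finish the grip, then follow the arc.

```bash
python3 -m pendant '[[[0,0,0],[0,0,0],0],[[0,0,0],[0,0,0],0],[[0,0,0],[0,0,0],0],[[0,0,0],[0,0,0],0],[[0,0,0],[0,0,0],0],[[0,0,0],[0,0,0],0]]' 5
python3 -m pendant '[[[0,0,0],[-0.014,0.007,0],0],[[0,0,0],[-0.029,0.013,0],0],[[0,0,0],[-0.044,0.019,0],0],[[0,0,0],[-0.06,0.024,0],0],[[0,0,0],[-0.075,0.028,0],0],[[0,0,0],[-0.091,0.032,0],0],[[0,0,0],[-0.106,0.035,0],0],[[0,0,0],[-0.122,0.038,0],0],[[0,0,0],[-0.138,0.04,0],0],[[0,0,0],[-0.154,0.041,0],0]]'
python3 -m pendant '[[[0,0,0],[-0.016,0,0],0],[[0,0,0],[-0.033,0,0],0],[[0,0,0],[-0.049,-0.001,0],0],[[0,0,0],[-0.065,-0.002,0],0],[[0,0,0],[-0.08,-0.004,0],0],[[0,0,0],[-0.096,-0.006,0],0],[[0,0,0],[-0.112,-0.009,0],0],[[0,0,0],[-0.128,-0.013,0],0],[[0,0,0],[-0.144,-0.018,0],0],[[0,0,0],[-0.159,-0.023,0],0]]'
python3 -m pendant '[[[0,0,0],[0,0,0],0.1],[[0,0,0],[0,0,0],0.5],[[0,0,0],[0,0,0],0.5],[[0,0,0],[0,0,0],0.5],[[0,0,0],[0,0,0],0.5],[[0,0,0],[0,0,0],0.6]]'; python3 - <<'E'
from h import *
snap('top','top2.png');st()
E
```

```text
clock: 4.0
tool_pos: [0.5886, 0.0789, 0.2587]
eef_rot: [0.875, -0.485, 0.0, 0.0]
contact_force: [0.2, -0.2, 0.2]
opening: 0.007
clock: 5.0
tool_pos: [0.4713, 0.1887, 0.2587]
eef_rot: [0.875, -0.485, 0.0, -0.0]
contact_force: [0.2, 0.9, -0.4]
opening: 0.006
clock: 6.0
tool_pos: [0.4066, 0.336, 0.2587]
eef_rot: [0.875, -0.484, 0.0, -0.0]
contact_force: [-0.6, 0.6, -0.3]
opening: 0.006
clock: 6.6
tool_pos: [0.4076, 0.3343, 0.2587]
eef_rot: [0.874, -0.485, 0.0, 0.0]
contact_force: [0.3, -0.8, -0.4]
opening: 0.524
6.65 [0.4075 0.3345 0.2587] [ 8.746e-01 -4.849e-01  1.000e-04  0.000e+00] [-0.  -0.3  0.2] 0.573 [-0.55  0.51 -0.35  1.8   0.22  0.87 -2.02]
```

View pics/top2.png

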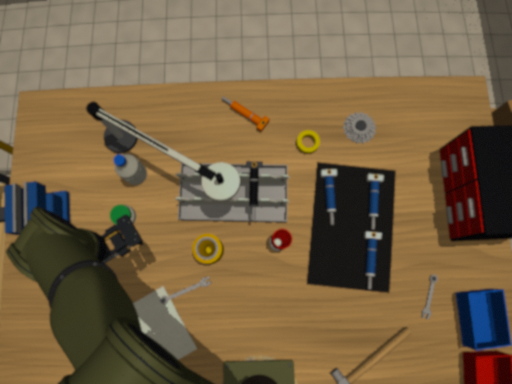

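The lamp has not moved: its head is still at (221,181), so the jaws closed beside the pin. I'll check where the TCP projects.

```bash
python3 - <<'E'
from h import *
s=r.snapshot('top');a=r.snapshot('side')
p=np.array(r.get_state()['tool_pos'])
print(proj(s,p),proj(a,p))
for X in ([.5887,.0789,.2587],[.589,.076,.284],[.589,.076,.231],[.5883,.0784,.205]): print(X,proj(s,X),proj(a,X))
i=s['image'][200:280,80:180,::-1];j=a['image'][120:230,200:310,::-1];k=cv2.imread('pics/side1.png')[120:230,200:310]
f=lambda m:cv2.resize(m,(390,390),interpolation=cv2.INTER_CUBIC)
cv2.imwrite('pics/k.png',np.hstack([f(j),f(k)]))
E
```

```text
[[116.27364295 253.26278632]] [[293.97750052 261.57905695]]
[0.5887, 0.0789, 0.2587] [[219.57528026 177.60001946]] [[246.39636321 176.07103434]]
[0.589, 0.076, 0.284] [[219.81635054 175.03980159]] [[246.39700349 167.25963346]]
[0.589, 0.076, 0.231] [[221.69265479 179.95177848]] [[246.87357121 184.10237297]]
[0.5883, 0.0784, 0.205] [[221.63618498 182.47797493]] [[247.07620053 192.58741083]]
```

View pics/k.png

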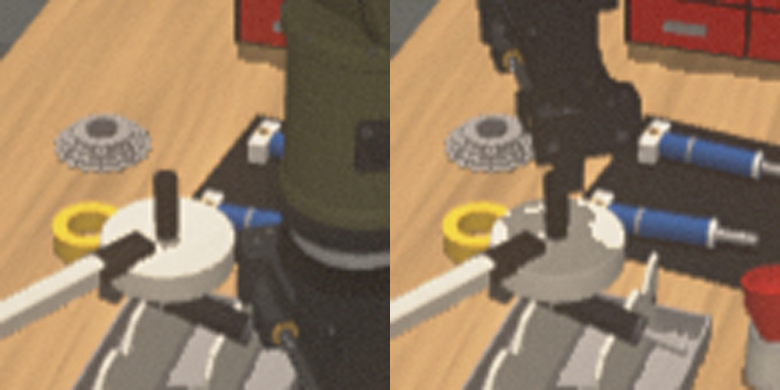

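```bash
python3 - <<'E'
from h import *
s=r.snapshot('top');a=r.snapshot('side');S=r.get_state();R=Ro.from_quat(S['eef_rot'])
p=np.array(S['tool_pos']);out=[]
for c,(u,v) in((s,(80,200)),(a,(240,190))):
    im=cv2.resize(c['image'][v:v+100,u:u+100,::-1],(400,400),interpolation=cv2.INTER_CUBIC)
    for d,col in(([0,0,0],(0,255,255)),([0,0,.008],(0,0,255)),([.033,0,.0],(0,255,0)),([-.033,0,.0],(255,0,0)),([0,0,-.056],(255,0,255))):
        q=proj(c,p+R.apply(d))[0];cv2.circle(im,(int((q[0]-u+.5)*4),int((q[1]-v+.5)*4)),4,col,-1)
    out.append(im)
cv2.imwrite('pics/k2.png',np.hstack(out))
E
```

```text
(no output)
```

View pics/k2.png

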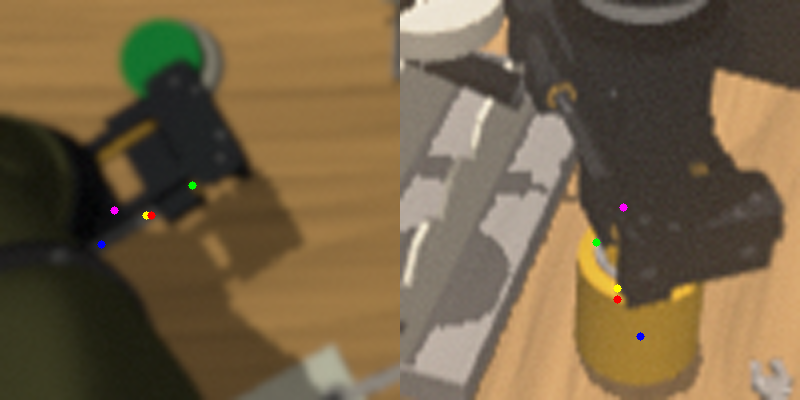

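The views disagree on where the fingers are. I'll move to a clear spot with the jaws open and look there.

```bash
python3 -c "
from h import *
plan([.45,-.02,.33],-92)"
```

```text
6.85 [0.4074 0.3347 0.2587] [ 0.8747 -0.4847  0.      0.    ] [ 0.3  0.1 -0.4] 0.598 [-0.55  0.51 -0.35  1.79  0.22  0.87 -2.02]
ROW turn [-0.0001, -0.0001, 0.5937] shift [0.3234, 0.1519, -0.0713]
```

```bash
python3 -m pendant '[[[0,0,0],[0,0,-0.05],1],[[0,0,0.1],[0.02,0.01,-0.07],1],[[0,0,0.594],[0.323,0.152,-0.07],1],[[0,0,0.594],[0.323,0.152,-0.07],1],[[0,0,0.594],[0.323,0.152,-0.07],1],[[0,0,0.594],[0.323,0.152,-0.07],1],[[0,0,0.594],[0.323,0.152,-0.07],1],[[0,0,0.594],[0.323,0.152,-0.07],1],[[0,0,0.594],[0.323,0.152,-0.07],1],[[0,0,0.594],[0.323,0.152,-0.07],1]]'
python3 -m pendant '[[[0,0,0],[0,0,0],1],[[0,0,0],[0,0,0],1],[[0,0,0],[0,0,0],1],[[0,0,0],[0,0,0],1],[[0,0,0],[0,0,0],1]]'
python3 - <<'E'
from h import *
s=r.snapshot('top');a=r.snapshot('side');S=st();R=Ro.from_quat(S['eef_rot'])
p=np.array(S['tool_pos']);out=[]
for c in(s,a):
    q=proj(c,p)[0];u,v=int(q[0]-50),int(q[1]-60)
    im=cv2.resize(c['image'][v:v+100,u:u+100,::-1],(400,400),interpolation=cv2.INTER_CUBIC)
    for d,col in(([0,0,0],(0,255,255)),([0,0,.008],(0,0,255)),([.044,0,.0],(0,255,0)),([-.044,0,.0],(255,0,0)),([0,0,-.056],(255,0,255))):
        q=proj(c,p+R.apply(d))[0];cv2.circle(im,(int((q[0]-u+.5)*4),int((q[1]-v+.5)*4)),4,col,-1)
    out.append(im)
cv2.imwrite('pics/k3.png',np.hstack(out))
E
```

```text
clock: 7.85
tool_pos: [0.4498, -0.0255, 0.3287]
eef_rot: [-0.691, 0.723, -0.001, -0.001]
contact_force: [0.1, 0.5, -0.5]
opening: 1.001
clock: 8.35
tool_pos: [0.4497, -0.0189, 0.3287]
eef_rot: [-0.695, 0.719, 0.0, 0.0]
contact_force: [-0.3, 0.0, 0.3]
opening: 1.0
8.45 [ 0.4497 -0.0193  0.3287] [-0.6949  0.7191 -0.      0.    ] [ 0.1  0.2 -0.2] 1.001 [ 0.05  0.31 -0.15  1.89  0.05  0.95 -1.73]
```

View pics/k3.png

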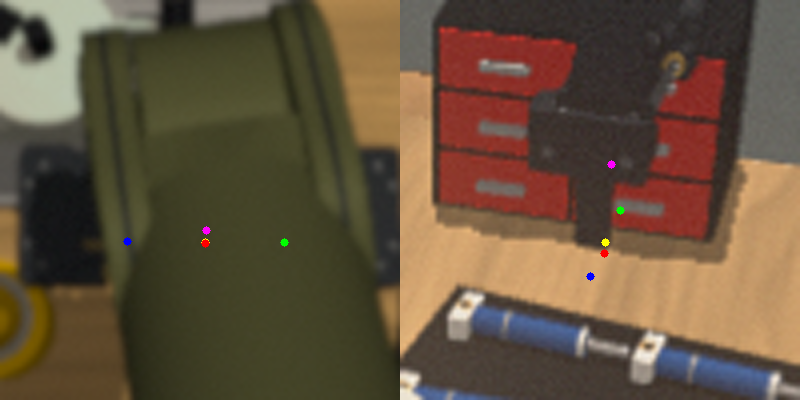

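The image places the open fingertips about 30 mm higher than the reported TCP implies. A gentle touch on a bare part of the mat at (0.42,-0.24), with force-guarded steps, will settle it.

```bash
cat > ok.py <<'E'
import sys
from h import *
s=r.get_state();f=np.linalg.norm(s['contact_force']);print(round(f,1),s['tool_pos'][2]);sys.exit(f>float(sys.argv[1]))
E
python3 -m pendant '[[[0,0,0],[0.22,0.03,0.1],0],[[0,0,0],[0.22,0.03,0.1],0],[[0,0,0],[0.22,0.03,0.1],0],[[0,0,0],[0.22,0.03,0.1],0],[[0,0,0],[0.22,0.03,0.1],0],[[0,0,0],[0.22,0.03,0.22],0],[[0,0,0],[0.22,0.03,0.22],0],[[0,0,0],[0.22,0.03,0.22],0],[[0,0,0],[0.22,0.03,0.22],0],[[0,0,0],[0.22,0.03,0.22],0]]'
python3 -m pendant '[[[0,0,0],[0,0,0],0],[[0,0,0],[0,0,0.02],0],[[0,0,0],[0,0,0.04],0],[[0,0,0],[0,0,0.05],0],[[0,0,0],[0,0,0.05],0],[[0,0,0],[0,0,0.05],0],[[0,0,0],[0,0,0.05],0]]'; python3 ok.py 3 && python3 - <<'E'
from h import *
a=r.snapshot('side');S=st();R=Ro.from_quat(S['eef_rot']);p=np.array(S['tool_pos'])
q=proj(a,p)[0];u,v=int(q[0]-50),int(q[1]-70)
im=cv2.resize(a['image'][v:v+100,u:u+100,::-1],(600,600),interpolation=cv2.INTER_CUBIC)
for d,col in(([0,0,0],(0,255,255)),([0,0,.008],(0,0,255)),([0,0,-.056],(255,0,255))):
    q=proj(a,p+R.apply(d))[0];cv2.circle(im,(int((q[0]-u+.5)*6),int((q[1]-v+.5)*6)),4,col,-1)
cv2.imwrite('pics/k4.png',im)
E
```

```text
clock: 9.45
tool_pos: [0.4125, -0.2386, 0.1091]
eef_rot: [-0.695, 0.719, -0.0, 0.0]
contact_force: [0.3, 0.6, 0.7]
opening: 0.118
clock: 10.15
tool_pos: [0.4127, -0.2388, 0.0597]
eef_rot: [-0.695, 0.719, -0.001, 0.0]
contact_force: [-0.2, -0.0, -0.5]
opening: 0.002
0.5 0.059653611373045194False
```

```bash
sed -i 's/sys.exit(f>float(sys.argv\[1\]))/sys.exit(int(f>float(sys.argv[1])))/' ok.py
cat > ov.py <<'E'
import sys
from h import *
a=r.snapshot('side');S=st();R=Ro.from_quat(S['eef_rot']);p=np.array(S['tool_pos'])
q=proj(a,p)[0];u,v=int(q[0]-50),int(q[1]-70)
im=cv2.resize(a['image'][v:v+100,u:u+100,::-1],(600,600),interpolation=cv2.INTER_CUBIC)
for d,col in(([0,0,0],(0,255,255)),([0,0,.008],(0,0,255)),([0,0,-.056],(255,0,255))):
    q=proj(a,p+R.apply(d))[0];cv2.circle(im,(int((q[0]-u+.5)*6),int((q[1]-v+.5)*6)),4,col,-1)
cv2.imwrite('pics/'+sys.argv[1],im)
E
python3 -m pendant '[[[0,0,0],[0,0,0.015],0],[[0,0,0],[0,0,0.025],0],[[0,0,0],[0,0,0.025],0]]'; python3 ok.py 3 && python3 -m pendant '[[[0,0,0],[0,0,0.006],0],[[0,0,0],[0,0,0.01],0],[[0,0,0],[0,0,0.01],0]]'; python3 ok.py 3 && python3 -m pendant '[[[0,0,0],[0,0,0.003],0],[[0,0,0],[0,0,0.005],0],[[0,0,0],[0,0,0.006],0],[[0,0,0],[0,0,0.006],0]]'; python3 ok.py 3; python3 ov.py k4.png
```

```text
clock: 10.45
tool_pos: [0.4116, -0.2383, 0.0331]
eef_rot: [-0.695, 0.719, 0.001, -0.0]
contact_force: [-1.1, 0.4, 0.4]
opening: 0.004
1.2 0.03311120708641725
clock: 10.75
tool_pos: [0.4118, -0.2384, 0.0234]
eef_rot: [-0.695, 0.719, 0.0, -0.0]
contact_force: [-0.6, 0.3, -0.0]
opening: 0.007
0.6 0.023372868922293302
clock: 11.15
tool_pos: [0.412, -0.2385, 0.0176]
eef_rot: [-0.695, 0.719, 0.0, -0.0]
contact_force: [0.1, -0.4, 0.7]
opening: 0.007
0.8 0.01760229503006855
11.2 [ 0.412  -0.2385  0.0177] [-0.6946  0.7194 -0.     -0.    ] [ 0.3  0.2 -0.2] 0.003 [ 0.44  0.87 -0.02  2.15  0.13  0.13 -1.31]
```

View pics/k4.png

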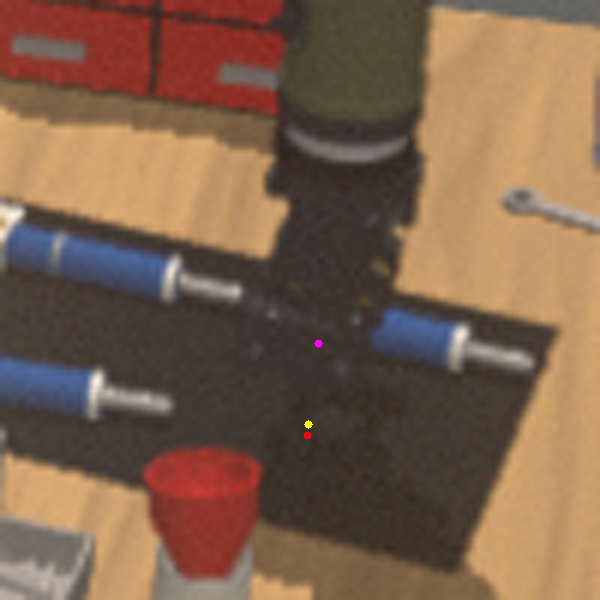

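```bash
for k in 1 2 3 4; do python3 ok.py 2.5 && python3 -m pendant '[[[0,0,0],[0,0,0.001],0],[[0,0,0],[0,0,0.002],0],[[0,0,0],[0,0,0.003],0],[[0,0,0],[0,0,0.003],0]]' | grep -E 'tool_pos|force'; done
```

```text
0.5 0.01767984104901156
tool_pos: [0.4119, -0.2385, 0.0146]
contact_force: [0.5, -0.0, -0.3]
0.6 0.014554107977043464
tool_pos: [0.4119, -0.2385, 0.0116]
contact_force: [-0.3, 0.0, -0.2]
0.4 0.011575362243297187
tool_pos: [0.412, -0.2385, 0.0086]
contact_force: [0.0, 0.0, -0.5]
0.5 0.008566678822447285
tool_pos: [0.412, -0.2385, 0.0056]
contact_force: [-0.5, -0.3, -0.4]
```

```bash
for k in 1 2 3 4 5 6 7 8 9 10; do python3 ok.py 2.5 >/dev/null && python3 -m pendant '[[[0,0,0],[0,0,0.001],0],[[0,0,0],[0,0,0.002],0],[[0,0,0],[0,0,0.003],0],[[0,0,0],[0,0,0.003],0]]' | grep -E 'tool_pos|force'; done; python3 -c "
from h import *
st()"
```

```text
tool_pos: [0.412, -0.2385, 0.0026]
contact_force: [-1.1, -0.3, 0.7]
tool_pos: [0.4119, -0.2384, -0.0005]
contact_force: [-0.1, -0.6, 0.3]
tool_pos: [0.4119, -0.2385, -0.0034]
contact_force: [-0.0, 1.2, 0.2]
tool_pos: [0.412, -0.2385, -0.0064]
contact_force: [-0.0, 0.2, -0.4]
tool_pos: [0.4119, -0.2385, -0.0095]
contact_force: [-0.5, 0.2, -0.5]
tool_pos: [0.4119, -0.2385, -0.0124]
contact_force: [-0.7, -0.5, -0.8]
tool_pos: [0.4119, -0.2385, -0.0154]
contact_force: [-0.4, 0.1, -0.6]
tool_pos: [0.4119, -0.2385, -0.0184]
contact_force: [0.6, 0.2, -0.0]
tool_pos: [0.412, -0.2385, -0.0214]
contact_force: [-0.2, -0.4, -0.2]
tool_pos: [0.4121, -0.2386, -0.0228]
contact_force: [-1.2, 1.3, 17.7]
16.8 [ 0.4121 -0.2386 -0.0228] [-6.947e-01  7.193e-01 -6.000e-04  1.000e-04] [-1.2  1.3 17.7] 0.006 [ 0.44  0.95 -0.01  2.15  0.25  0.04 -1.43]
```

Confirmed. The fingertips touch the 3 mm mat at reported z = -0.0224, so the real tips are 25.4 mm behind the reported TCP, about 33 mm off the stated geometry. I'll plan on real fingertips and redo the lamp.

```bash
cat >> h.py <<'E'
OFF=0.0254
def tip(s=None):
    s=s or r.get_state();return np.array(s['tool_pos'])-OFF*Ro.from_quat(s['eef_rot']).apply([0,0,1])
def ptip(pos,yaw,tilt=0):
    s=st();R0=Ro.from_quat(s['eef_rot']);c=np.cos(np.radians(yaw));n=np.sin(np.radians(yaw))
    R1=Ro.from_matrix(np.array([[c,n,0],[n,-c,0],[0,0,-1.]]))*Ro.from_rotvec([np.radians(tilt),0,0])
    tgt=np.array(pos)+OFF*R1.apply([0,0,1])
    print('tip',tip(s).round(4),'ROW turn',(R0.inv()*R1).as_rotvec().round(4).tolist(),'shift',R0.inv().apply(tgt-s['tool_pos']).round(4).tolist())
E
python3 -m pendant '[[[0,0,0],[0,0,-0.02],0],[[0,0,0],[0,0,-0.06],0.5],[[0,0,0],[0,0,-0.11],1],[[0,0,0],[0,0,-0.16],1],[[0,0,0],[0,0,-0.21],1],[[0,0,0],[0,0,-0.26],1],[[0,0,0],[0,0,-0.31],1],[[0,0,0],[0,0,-0.33],1],[[0,0,0],[0,0,-0.34],1],[[0,0,0],[0,0,-0.34],1]]'; python3 -c "
from h import *
ptip([.588,.0765,.33],-58)"
```

```text
clock: 17.8
tool_pos: [0.412, -0.2388, 0.3161]
eef_rot: [-0.694, 0.72, -0.001, -0.0]
contact_force: [-0.5, 0.2, -0.3]
opening: 0.802
17.8 [ 0.412  -0.2388  0.3161] [-6.944e-01  7.196e-01 -7.000e-04 -0.000e+00] [-0.5  0.2 -0.3] 0.802 [ 0.59  0.36 -0.23  1.85  0.1   0.94 -1.29]
tip [ 0.412  -0.2387  0.3415] ROW turn [-0.0007, -0.0013, -0.5941] shift [-0.3213, -0.1646, 0.0114]
```

```bash
python3 -m pendant '[[[0,0,-0.594],[-0.321,-0.165,0],1],[[0,0,-0.594],[-0.321,-0.165,0],1],[[0,0,-0.594],[-0.321,-0.165,0],1],[[0,0,-0.594],[-0.321,-0.165,0],1],[[0,0,-0.594],[-0.321,-0.165,0],1],[[0,0,-0.594],[-0.321,-0.165,0],1],[[0,0,-0.594],[-0.321,-0.165,0],1],[[0,0,-0.594],[-0.321,-0.165,0],1],[[0,0,-0.594],[-0.321,-0.165,0],1],[[0,0,-0.594],[-0.321,-0.165,0],1]]'; python3 -m pendant '[[[0,0,0],[0,0,0],1],[[0,0,0],[0,0,0],1],[[0,0,0],[0,0,0],1]]'; python3 -c "
from h import *
ptip([.588,.0765,.25],-58)"
```

```text
clock: 18.8
tool_pos: [0.5871, 0.0744, 0.3139]
eef_rot: [0.874, -0.485, -0.001, 0.002]
contact_force: [-0.4, -0.1, -0.4]
opening: 1.001
clock: 19.1
tool_pos: [0.588, 0.0751, 0.3159]
eef_rot: [0.874, -0.486, 0.0, 0.0]
contact_force: [0.1, -0.3, 0.3]
opening: 0.999
19.1 [0.588  0.0751 0.3159] [ 8.742e-01 -4.855e-01  3.000e-04  3.000e-04] [ 0.1 -0.3  0.3] 0.999 [ 0.03  0.56 -0.4   1.52  0.23  1.12 -1.44]
tip [0.588  0.0751 0.3413] ROW turn [0.0002, -0.0007, -0.0016] shift [-0.0013, -0.0008, 0.0913]
```

```bash
python3 -m pendant '[[[0,0,0],[0,0,0.03],1],[[0,0,0],[0,0,0.05],1],[[0,0,0],[0,0,0.07],1],[[0,0,0],[0,0,0.08],1],[[0,0,0],[0,0,0.088],1],[[0,0,0],[0,0,0.09],1],[[0,0,0],[0,0,0.09],1]]' 5; python3 ok.py 4 && python3 -m pendant '[[[0,0,0],[0,0,0],0],[[0,0,0],[0,0,0],0],[[0,0,0],[0,0,0],0],[[0,0,0],[0,0,0],0],[[0,0,0],[0,0,0],0],[[0,0,0],[0,0,0],0],[[0,0,0],[0,0,0],0],[[0,0,0],[0,0,0],0],[[0,0,0],[0,0,0],0],[[0,0,0],[0,0,0],0]]'; python3 -m pendant '[[[0,0,0],[0,0,0],0],[[0,0,0],[0,0,0],0],[[0,0,0],[0,0,0],0],[[0,0,0],[0,0,0],0]]'
```

```text
clock: 19.8
tool_pos: [0.5885, 0.0765, 0.2261]
eef_rot: [0.875, -0.485, 0.0, -0.0]
contact_force: [0.3, -0.1, -0.0]
opening: 1.001
0.3 0.22606086019535626
clock: 20.8
tool_pos: [0.5883, 0.0772, 0.2257]
eef_rot: [0.875, -0.484, -0.0, -0.0]
contact_force: [0.6, 1.2, -1.4]
opening: 0.197
clock: 21.2
tool_pos: [0.5884, 0.0771, 0.2257]
eef_rot: [0.875, -0.485, 0.0, -0.001]
contact_force: [1.0, 2.6, -0.8]
opening: 0.201
```

Gripped: the opening of 0.20 matches the 18 mm pin. Now the arc.

```bash
python3 -m pendant '[[[0,0,0],[-0.014,0.007,0],0],[[0,0,0],[-0.029,0.013,0],0],[[0,0,0],[-0.044,0.019,0],0],[[0,0,0],[-0.06,0.024,0],0],[[0,0,0],[-0.075,0.028,0],0],[[0,0,0],[-0.091,0.032,0],0],[[0,0,0],[-0.106,0.035,0],0],[[0,0,0],[-0.122,0.038,0],0],[[0,0,0],[-0.138,0.04,0],0],[[0,0,0],[-0.154,0.041,0],0]]'
python3 ok.py 15 && python3 -m pendant '[[[0,0,0],[-0.016,0,0],0],[[0,0,0],[-0.033,0,0],0],[[0,0,0],[-0.049,-0.001,0],0],[[0,0,0],[-0.065,-0.002,0],0],[[0,0,0],[-0.08,-0.004,0],0],[[0,0,0],[-0.096,-0.006,0],0],[[0,0,0],[-0.112,-0.009,0],0],[[0,0,0],[-0.128,-0.013,0],0],[[0,0,0],[-0.144,-0.018,0],0],[[0,0,0],[-0.159,-0.023,0],0]]'
python3 -m pendant '[[[0,0,0],[0,0,0],0],[[0,0,0],[0,0,0],0],[[0,0,0],[0,0,0],0],[[0,0,0],[0,0,0],0.7],[[0,0,0],[0,0,0],1],[[0,0,0],[0,0,0],1],[[0,0,0],[0,0,0],1],[[0,0,0],[0,0,0],1],[[0,0,0],[0,0,0],1],[[0,0,0],[0,0,0],1]]'
python3 -m pendant '[[[0,0,0],[0,0,-0.04],1],[[0,0,0],[0,0,-0.09],1],[[0,0,0],[0,0,-0.12],1],[[0,0,0],[0,0,-0.12],1]]'
python3 -c "
from h import *
ptip([.39,-.349,.2],-97)"
```

```text
clock: 22.2
tool_pos: [0.4703, 0.1857, 0.2256]
eef_rot: [0.875, -0.485, -0.0, 0.001]
contact_force: [-1.8, -1.9, 1.7]
opening: 0.204
3.1 0.22558565297313496
clock: 23.2
tool_pos: [0.4059, 0.3338, 0.2256]
eef_rot: [0.875, -0.484, -0.0, -0.0]
contact_force: [0.5, -1.3, -0.3]
opening: 0.203
clock: 24.2
tool_pos: [0.407, 0.3324, 0.2256]
eef_rot: [0.875, -0.485, 0.0, -0.0]
contact_force: [0.1, -0.8, 0.3]
opening: 0.81
clock: 24.6
tool_pos: [0.4087, 0.3346, 0.3501]
eef_rot: [0.875, -0.485, 0.001, -0.005]
contact_force: [-0.1, -0.3, -0.2]
opening: 0.999
24.6 [0.4087 0.3346 0.3501] [ 0.8746 -0.4848  0.0014 -0.0046] [-0.1 -0.3 -0.2] 0.999 [-0.51  0.42 -0.41  1.65  0.18  1.1  -1.98]
tip [0.4085 0.3345 0.3755] ROW turn [-0.0085, 0.0051, 0.6807] shift [0.5702, 0.3798, 0.1708]
```

The pin stayed gripped along the whole arc, so the lamp head is near (0.407,0.333), about 0.33 m from the rack middle. Re-measuring the dampers.

```bash
cat > dm.py <<'E'
from meas import *
def dampers(s,roi=(300,140,410,310)):
    H=[]
    bl=[np.array([ray(s,q,.016)[:2] for q in p.astype(float)]) for p,c,b in blobs(s,(100,110,50),(125,255,255),40,roi)]
    main=[b for b in bl if len(b)>140]
    for M in main:
        m=M.mean(0);d=np.linalg.svd(M-m)[2][0];d*=np.sign(d[0]);P=[M]
        for b in bl:
            if b is not M and len(b)<140:
                e=b.mean(0)-m
                if .03<e@d<.07 and abs(e@[-d[1],d[0]])<.015: P.append(b)
        P=np.vstack(P);m=P.mean(0);d=np.linalg.svd(P-m)[2][0];d*=np.sign(d[0]);t=(P-m)@d;mid=m+d*(t.max()-.055)
        print('damper mid',mid.round(4),'yaw deg',np.degrees(np.arctan2(d[1],d[0])).round(1),'grasp+12',(mid+.012*d).round(4),'len',np.ptp(t).round(3))
E
python3 - <<'E'
from dm import *
dampers(snap('top'))
ptip([.596,-.238,.12],-89.5)
E
```

```text
damper mid [ 0.5837 -0.2379] yaw deg 0.8 grasp+12 [ 0.5957 -0.2377] len 0.095
damper mid [ 0.5646 -0.3726] yaw deg -7.1 grasp+12 [ 0.5765 -0.3741] len 0.096
damper mid [ 0.3886 -0.3498] yaw deg -7.1 grasp+12 [ 0.4005 -0.3513] len 0.098
24.65 [0.4077 0.3333 0.3476] [ 8.747e-01 -4.847e-01  8.000e-04 -2.300e-03] [-0.2  0.4 -0.8] 1.0 [-0.51  0.42 -0.41  1.66  0.18  1.1  -1.98]
tip [0.4077 0.3332 0.373 ] ROW turn [-0.0045, 0.002, 0.5499] shift [0.5844, 0.1444, 0.2519]
```

```bash
python3 -m pendant '[[[0,0,0.55],[0.584,0.144,0.05],1],[[0,0,0.55],[0.584,0.144,0.05],1],[[0,0,0.55],[0.584,0.144,0.05],1],[[0,0,0.55],[0.584,0.144,0.05],1],[[0,0,0.55],[0.584,0.144,0.05],1],[[0,0,0.55],[0.584,0.144,0.05],1],[[0,0,0.55],[0.584,0.144,0.05],1],[[0,0,0.55],[0.584,0.144,0.05],1],[[0,0,0.55],[0.584,0.144,0.05],1],[[0,0,0.55],[0.584,0.144,0.05],1]]' >/dev/null; python3 -c "
from h import *
ptip([.596,-.238,.1],-89.3)"
```

```text
25.65 [ 0.5616 -0.143   0.3024] [ 0.7103 -0.7039 -0.0012  0.001 ] [0.7 0.4 0.2] 0.996 [ 0.27  0.53 -0.18  1.58  0.1   1.04 -1.49]
tip [ 0.5617 -0.143   0.3278] ROW turn [0.0031, 0.0004, -0.0032] shift [0.0954, -0.0343, 0.2276]
```

```bash
python3 -m pendant '[[[0,0,0],[0.09,-0.03,0.12],1],[[0,0,0],[0.09,-0.03,0.12],1],[[0,0,0],[0.09,-0.03,0.12],1],[[0,0,0],[0.09,-0.03,0.22],1],[[0,0,0],[0.09,-0.03,0.22],1],[[0,0,0],[0.09,-0.03,0.22],1],[[0,0,0],[0.09,-0.03,0.22],1],[[0,0,0],[0.09,-0.03,0.22],1]]' >/dev/null; python3 -c "
from h import *
ptip([.596,-.238,.006],-89.3)"
```

```text
26.45 [ 0.5948 -0.231   0.0866] [ 0.7103 -0.7039  0.0017 -0.0009] [-0.3 -0.7  0.3] 0.999 [ 0.37  0.86 -0.14  1.63  0.17  0.66 -1.42]
tip [ 0.5947 -0.231   0.112 ] ROW turn [-0.0038, -0.0012, -0.0031] shift [0.0068, -0.0007, 0.106]
```

```bash
python3 -m pendant '[[[0,0,0],[0.007,-0.001,0.03],1],[[0,0,0],[0.007,-0.001,0.06],1],[[0,0,0],[0.007,-0.001,0.08],1],[[0,0,0],[0.007,-0.001,0.095],1],[[0,0,0],[0.007,-0.001,0.104],1],[[0,0,0],[0.007,-0.001,0.104],1],[[0,0,0],[0.007,-0.001,0.104],0.5],[[0,0,0],[0.007,-0.001,0.104],0],[[0,0,0],[0.007,-0.001,0.104],0],[[0,0,0],[0.007,-0.001,0.104],0]]' 30;  python3 -m pendant '[[[0,0,0],[0,0,0],0],[[0,0,0],[0,0,0],0],[[0,0,0],[0,0,0],0],[[0,0,0],[0,0,0],0],[[0,0,0],[0,0,0],0],[[0,0,0],[0,0,0],0],[[0,0,0],[0,0,0],0]]'
```

```text
clock: 27.45
tool_pos: [0.5946, -0.238, -0.0192]
eef_rot: [0.71, -0.704, 0.0, -0.0]
contact_force: [0.2, -0.3, -0.7]
opening: 0.665
clock: 28.15
tool_pos: [0.5941, -0.2373, -0.0198]
eef_rot: [0.71, -0.704, -0.0, -0.0]
contact_force: [-0.2, 1.7, 0.7]
opening: 0.288
```

Gripped: opening 0.288 matches the 26 mm tube. Lift, then move to the pair at y=-128 with a 15° tilt.

```bash
python3 -m pendant '[[[0,0,0],[0,0,-0.03],0],[[0,0,0],[0,0,-0.08],0],[[0,0,0],[0,0,-0.13],0],[[0,0,0],[0,0,-0.18],0],[[0,0,0],[0,0,-0.2],0],[[0,0,0],[0,0,-0.2],0]]'; python3 -c "
from h import *
ptip([.599,-.0697,.16],-92.8,15)"
```

```text
clock: 28.75
tool_pos: [0.5963, -0.2393, 0.1838]
eef_rot: [0.71, -0.704, 0.004, -0.001]
contact_force: [-1.1, -0.4, -2.7]
opening: 0.288
28.75 [ 0.5963 -0.2393  0.1838] [ 0.7098 -0.7044  0.0036 -0.0013] [-1.1 -0.4 -2.7] 0.288 [ 0.4   0.74 -0.16  1.55  0.15  0.86 -1.38]
tip [ 0.5962 -0.2392  0.2092] ROW turn [0.2547, 0.0045, 0.0567] shift [-0.1693, -0.0102, 0.0479]
```

```bash
python3 -m pendant '[[[0.255,0.004,0.057],[-0.169,-0.01,0.02],0],[[0.255,0.004,0.057],[-0.169,-0.01,0.02],0],[[0.255,0.004,0.057],[-0.169,-0.01,0.02],0],[[0.255,0.004,0.057],[-0.169,-0.01,0.02],0],[[0.255,0.004,0.057],[-0.169,-0.01,0.048],0],[[0.255,0.004,0.057],[-0.169,-0.01,0.048],0],[[0.255,0.004,0.057],[-0.169,-0.01,0.048],0],[[0.255,0.004,0.057],[-0.169,-0.01,0.048],0],[[0.255,0.004,0.057],[-0.169,-0.01,0.048],0]]'; python3 ov.py k5.png; python3 -c "
from h import *
ptip([.599,-.0697,.091],-92.8,15)"
```

```text
clock: 29.65
tool_pos: [0.6031, -0.0707, 0.1329]
eef_rot: [-0.683, 0.719, -0.092, 0.089]
contact_force: [0.2, 0.6, -2.2]
opening: 0.288
29.7 [ 0.6031 -0.0704  0.133 ] [-0.6833  0.7189 -0.0917  0.0891] [ 0.1  0.9 -1.6] 0.286 [ 0.07  0.69 -0.04  1.98  0.13  0.22 -1.71]
29.7 [ 0.6031 -0.0704  0.133 ] [-0.6833  0.7189 -0.0917  0.0891] [ 0.1  0.9 -1.6] 0.286 [ 0.07  0.69 -0.04  1.98  0.13  0.22 -1.71]
tip [ 0.5967 -0.0701  0.1576] ROW turn [0.0055, 0.0023, -0.0023] shift [-0.0003, 0.0145, 0.065]
```

View pics/k5.png

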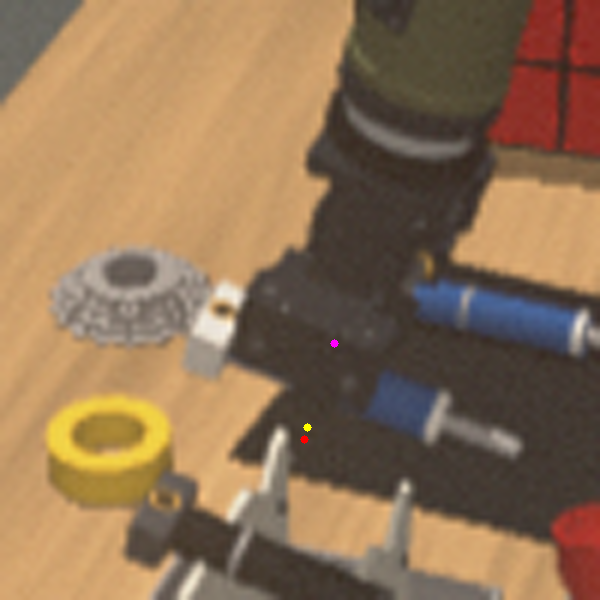

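The crop shows the blue damper held with its eye at (215,325), up and away from the robot, above the free end pair beside the black damper. Lowering.

```bash
python3 -m pendant '[[[0,0,0],[0,0.006,0.025],0],[[0,0,0],[0,0.009,0.04],0],[[0,0,0],[0,0.012,0.052],0],[[0,0,0],[0,0.014,0.06],0],[[0,0,0],[0,0.0145,0.063],0],[[0,0,0],[0,0.0145,0.065],0],[[0,0,0],[0,0.0145,0.065],0],[[0,0,0],[0,0.0145,0.065],0]]'; python3 -c "
from h import *
ptip([.599,-.0697,.088],-92.8,15)"
```

```text
clock: 30.5
tool_pos: [0.6055, -0.0687, 0.0663]
eef_rot: [-0.684, 0.718, -0.091, 0.089]
contact_force: [0.3, 0.0, -2.5]
opening: 0.283
30.5 [ 0.6055 -0.0687  0.0663] [-0.6841  0.7181 -0.0913  0.0893] [ 0.3  0.  -2.5] 0.283 [ 0.05  0.81 -0.01  2.01  0.14  0.07 -1.72]
tip [ 0.5991 -0.0685  0.0909] ROW turn [0.0057, 0.0033, -0.0001] shift [0.0013, 0.0006, 0.0028]
```

```bash
python3 -m pendant '[[[0,0,0],[0,0,0.001],0.32],[[0,0,0],[0,0,0.001],0.36],[[0,0,0],[0,0,0.001],0.4],[[0,0,0],[0,0,0.001],0.43],[[0,0,0],[0,0,0.001],0.43],[[0,0,0],[0,0,0.001],0.43],[[0,0,0],[0,0,-0.02],0.43],[[0,0,0],[0,0,-0.05],0.43],[[0,0,0],[0,0,-0.1],0.43],[[0,0,0],[0,0,-0.12],0.43]]'; python3 -m pendant '[[[0,0,0],[0.05,0,0],1],[[0,0,0],[0.1,0,0],1],[[0,0,0],[0.15,0,0],1],[[-0.15,0,0],[0.2,0,0],1],[[-0.26,0,0],[0.23,0,0],1],[[-0.26,0,0],[0.25,0,0],1],[[-0.26,0,0],[0.25,0,0],1],[[-0.26,0,0],[0.25,0,0],1]]'; python3 - <<'E'
from dm import *
s=snap('top');dampers(s);print('rack:');
for p,c,b in blobs(s,(100,110,50),(125,255,255),20,(170,140,300,240)): print(c.round(1),b)
a=snap('side')
cv2.imwrite('pics/k6.png',np.hstack([cv2.resize(c['image'][v:v+110,u:u+110,::-1],(400,400),interpolation=cv2.INTER_CUBIC) for c,u,v in((s,190,140),(a,200,160))]))
ptip([.573,-.374,.1],-97)
E
```

```text
clock: 31.5
tool_pos: [0.5753, -0.0679, 0.1853]
eef_rot: [-0.684, 0.718, -0.093, 0.09]
contact_force: [1.2, -0.3, -0.8]
opening: 0.431
clock: 32.3
tool_pos: [0.5623, -0.3174, 0.1804]
eef_rot: [-0.689, 0.724, 0.003, -0.001]
contact_force: [0.4, -0.6, 0.5]
opening: 1.003
damper mid [ 0.5329 -0.3698] yaw deg -5.8 grasp+12 [ 0.5448 -0.371 ] len 0.064
damper mid [ 0.3886 -0.3498] yaw deg -7.4 grasp+12 [ 0.4005 -0.3513] len 0.098
rack:
[276.  176.1] [272 172   9   9  67]
[275.5 194.3] [272 183   8  23 178]
32.4 [ 0.5626 -0.3155  0.1808] [-6.905e-01  7.233e-01  3.600e-03 -2.000e-04] [ 0.2  1.3 -0.3] 1.004 [ 0.55  0.76 -0.2   1.52  0.18  0.89 -1.33]
tip [ 0.5627 -0.3156  0.2062] ROW turn [0.0057, 0.0045, 0.0759] shift [0.0585, -0.0137, 0.1059]
```

View pics/k6.png

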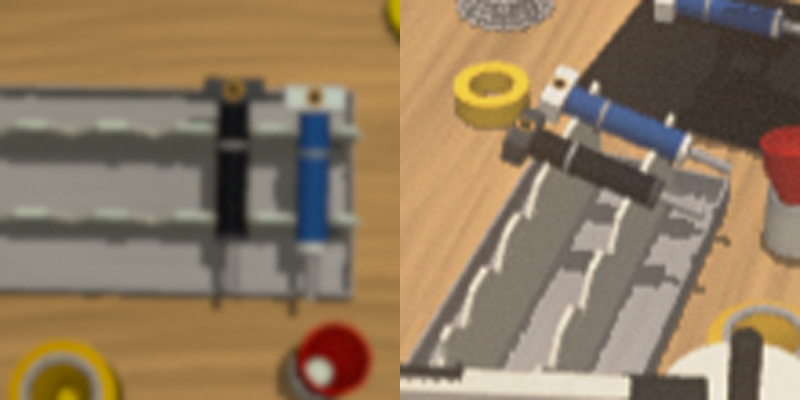

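Blue is parallel to black one pair over in both views, and the lamp is clear on the left. Next is damper B, which hasn't moved.

```bash
python3 -m pendant '[[[0.005,0.004,0.077],[0.057,-0.013,0.05],1],[[0.005,0.004,0.077],[0.057,-0.013,0.1],1],[[0.005,0.004,0.077],[0.057,-0.013,0.1],1],[[0.005,0.004,0.077],[0.057,-0.013,0.1],1],[[0.005,0.004,0.077],[0.057,-0.013,0.1],1]]'; python3 -c "
from h import *
ptip([.5725,-.3736,.006],-97.1)"
```

```text
clock: 32.9
tool_pos: [0.5733, -0.3728, 0.0815]
eef_rot: [-0.662, 0.749, -0.0, 0.0]
contact_force: [-0.0, 0.1, -0.1]
opening: 0.997
32.9 [ 0.5733 -0.3728  0.0815] [-6.622e-01  7.493e-01 -2.000e-04  2.000e-04] [-0.   0.1 -0.1] 0.997 [ 0.59  0.92 -0.17  1.47  0.19  0.76 -1.34]
tip [ 0.5733 -0.3728  0.1069] ROW turn [-0.0005, 0.0001, 0.0006] shift [0.0009, 0.0007, 0.1009]
```

```bash
python3 -m pendant '[[[0,0,0],[0.001,0,0.03],1],[[0,0,0],[0.001,0,0.06],1],[[0,0,0],[0.001,0,0.08],1],[[0,0,0],[0.001,0,0.095],1],[[0,0,0],[0.001,0,0.1],1],[[0,0,0],[0.001,0,0.1],1],[[0,0,0],[0.001,0,0.1],0],[[0,0,0],[0.001,0,0.1],0],[[0,0,0],[0.001,0,0.1],0],[[0,0,0],[0.001,0,0.1],0]]' 30;  python3 -m pendant '[[[0,0,0],[0,0,0],0],[[0,0,0],[0,0,0],0],[[0,0,0],[0,0,0],0],[[0,0,0],[0,0,0],0],[[0,0,0],[0,0,0],0],[[0,0,0],[0,0,0],0],[[0,0,0],[0,0,0],0]]'
python3 -m pendant '[[[0,0,0],[0,0,-0.03],0],[[0,0,0],[0,0,-0.08],0],[[0,0,0],[0,0,-0.13],0],[[0,0,0],[0,0,-0.18],0],[[0,0,0],[0,0,-0.22],0],[[0,0,0],[0,0,-0.22],0]]'; python3 -c "
from h import *
ptip([.605,.058,.16],-92.8,15)"
```

```text
clock: 33.9
tool_pos: [0.5727, -0.3758, -0.0186]
eef_rot: [-0.662, 0.75, -0.001, -0.0]
contact_force: [0.5, -0.4, 0.3]
opening: 0.661
clock: 34.6
tool_pos: [0.5725, -0.3754, -0.0192]
eef_rot: [-0.662, 0.75, -0.0, -0.0]
contact_force: [-1.0, 0.8, 0.9]
opening: 0.285
clock: 35.2
tool_pos: [0.576, -0.3781, 0.2077]
eef_rot: [-0.661, 0.75, -0.007, 0.001]
contact_force: [0.2, -0.2, -2.0]
opening: 0.291
35.2 [ 0.576  -0.3781  0.2077] [-0.661   0.7503 -0.0067  0.0015] [ 0.2 -0.2 -2. ] 0.291 [ 0.61  0.78 -0.19  1.37  0.16  0.99 -1.31]
tip [ 0.5758 -0.3779  0.2331] ROW turn [0.25, -0.0172, -0.0761] shift [-0.4373, 0.0205, 0.0691]
```

```bash
python3 -m pendant '[[[0.25,-0.017,-0.076],[-0.437,0.02,-0.01],0],[[0.25,-0.017,-0.076],[-0.437,0.02,-0.01],0],[[0.25,-0.017,-0.076],[-0.437,0.02,-0.01],0],[[0.25,-0.017,-0.076],[-0.437,0.02,-0.01],0],[[0.25,-0.017,-0.076],[-0.437,0.02,-0.01],0],[[0.25,-0.017,-0.076],[-0.437,0.02,-0.01],0],[[0.25,-0.017,-0.076],[-0.437,0.02,-0.01],0],[[0.25,-0.017,-0.076],[-0.437,0.02,-0.01],0],[[0.25,-0.017,-0.076],[-0.437,0.02,-0.01],0],[[0.25,-0.017,-0.076],[-0.437,0.02,-0.01],0]]' >/dev/null;python3 -m pendant '[[[0,0,0],[0,0.01,0.04],0],[[0,0,0],[0,0.018,0.07],0],[[0,0,0],[0,0.018,0.07],0],[[0,0,0],[0,0.018,0.07],0],[[0,0,0],[0,0.018,0.07],0]]'; python3 -c "
from h import *
ptip([.605,.058,.091],-92.8,15)"
```

```text
clock: 36.7
tool_pos: [0.6082, 0.0609, 0.1394]
eef_rot: [-0.684, 0.719, -0.089, 0.089]
contact_force: [0.7, -0.5, -1.0]
opening: 0.287
36.7 [0.6082 0.0609 0.1394] [-0.684   0.7185 -0.0889  0.0894] [ 0.7 -0.5 -1. ] 0.287 [-0.22  0.69  0.03  1.96  0.16  0.26 -1.98]
tip [0.6018 0.061  0.164 ] ROW turn [0.0091, 0.0068, -0.0013] shift [0.0035, 0.0148, 0.0715]
```

```bash
python3 -m pendant '[[[0.009,0.006,0],[0.003,0.006,0.025],0],[[0.009,0.006,0],[0.003,0.009,0.045],0],[[0.009,0.006,0],[0.003,0.012,0.057],0],[[0.009,0.006,0],[0.003,0.014,0.066],0],[[0.009,0.006,0],[0.003,0.015,0.07],0],[[0.009,0.006,0],[0.003,0.015,0.072],0],[[0.009,0.006,0],[0.003,0.015,0.072],0],[[0.009,0.006,0],[0.003,0.015,0.072],0]]'; python3 -c "
from h import *
ptip([.605,.058,.089],-92.8,15)"
```

```text
clock: 37.5
tool_pos: [0.6106, 0.0587, 0.0652]
eef_rot: [-0.684, 0.718, -0.094, 0.09]
contact_force: [0.2, 1.2, -1.4]
opening: 0.287
37.5 [0.6106 0.0587 0.0652] [-0.6836  0.7182 -0.0936  0.0898] [ 0.2  1.2 -1.4] 0.287 [-0.25  0.82  0.07  2.    0.18  0.07 -2.  ]
tip [0.6041 0.059  0.0897] ROW turn [0.0016, 0.0009, -0.0006] shift [0.001, -0.0008, 0.001]
```

```bash
python3 -m pendant '[[[0,0,0],[0,0,0.001],0.32],[[0,0,0],[0,0,0.001],0.36],[[0,0,0],[0,0,0.001],0.4],[[0,0,0],[0,0,0.001],0.43],[[0,0,0],[0,0,0.001],0.43],[[0,0,0],[0,0,0.001],0.43],[[0,0,0],[0,0,-0.02],0.43],[[0,0,0],[0,0,-0.05],0.43],[[0,0,0],[0,0,-0.1],0.43],[[0,0,0],[0,0,-0.14],0.43]]' | grep -E 'clock|force'; python3 -c "
from h import *
ptip([.397,-.351,.16],-97.3)"
```

```text
clock: 38.5
contact_force: [-0.3, -0.8, 0.4]
38.5 [0.5738 0.0601 0.2016] [-0.6836  0.7183 -0.0935  0.0893] [-0.3 -0.8  0.4] 0.431 [-0.24  0.55  0.03  2.    0.16  0.35 -1.99]
tip [0.5673 0.0604 0.2262] ROW turn [-0.2592, 0.0106, 0.0775] shift [0.4193, 0.1682, 0.0245]
```

```bash
python3 -m pendant '[[[-0.259,0.01,0.077],[0.419,0.168,0.02],1],[[-0.259,0.01,0.077],[0.419,0.168,0.02],1],[[-0.259,0.01,0.077],[0.419,0.168,0.02],1],[[-0.259,0.01,0.077],[0.419,0.168,0.02],1],[[-0.259,0.01,0.077],[0.419,0.168,0.02],1],[[-0.259,0.01,0.077],[0.419,0.168,0.02],1],[[-0.259,0.01,0.077],[0.419,0.168,0.02],1],[[-0.259,0.01,0.077],[0.419,0.168,0.02],1],[[-0.259,0.01,0.077],[0.419,0.168,0.02],1],[[-0.259,0.01,0.077],[0.419,0.168,0.02],1]]' | grep -E 'clock|force';  python3 -m pendant '[[[0,0,0],[0,0,0],1],[[0,0,0],[0,0,0],1],[[0,0,0],[0,0,0],1]]'>/dev/null; python3 - <<'E'
from dm import *
s=snap('top');dampers(s);print('rack:')
for p,c,b in blobs(s,(100,110,50),(125,255,255),20,(170,140,300,240)): print(c.round(1),b)
a=snap('side')
for p,c,b in blobs(a,(100,110,50),(125,255,255),20,(180,130,390,290)): print('side',c.round(1),b)
ptip([.3965,-.3508,.006],-97.3)
E
```

```text
clock: 39.5
contact_force: [1.1, 0.7, 0.1]
rack:
[231.5 175. ] [228 171   8   9  68]
[276.1 176.2] [272 172   9   9  68]
[231.  193.4] [227 182   9  23 163]
[275.5 194.3] [272 183   8  23 179]
side [382.8 138.4] [375 130  15  18 239]
side [325.9 170. ] [323 168   7   5  22]
side [251. 187.] [247 185   8   6  22]
side [267.1 194.4] [257 189  21  12  85]
side [252.8 220.6] [242 215  22  13  92]
39.9 [ 0.3978 -0.349   0.1375] [-6.621e-01  7.494e-01  1.000e-04  6.000e-04] [-0.9  0.9  0.7] 0.998 [ 0.73  0.68 -0.16  1.93  0.19  0.55 -1.25]
tip [ 0.3977 -0.3491  0.1629] ROW turn [-0.0005, 0.001, 0.0038] shift [0.0021, 0.0011, 0.1569]
```

```bash
python3 - <<'E'
from h import *
a=r.snapshot('side');m=np.array([.3886,-.3498]);d=np.array([.992,-.125])
for t in(.055,.045,.03,0,-.045): print(t,proj(a,[*(m+t*d),.024])[0].round(1))
cv2.imwrite('pics/k7.png',cv2.resize(a['image'][110:220,260:400,::-1],None,fx=5,fy=5,interpolation=cv2.INTER_CUBIC))
E
```

```text
0.055 [322.7 168.4]
0.045 [325.4 169. ]
0.03 [329.4 169.9]
0 [337.5 171.8]
-0.045 [349.9 174.6]
```

View pics/k7.png

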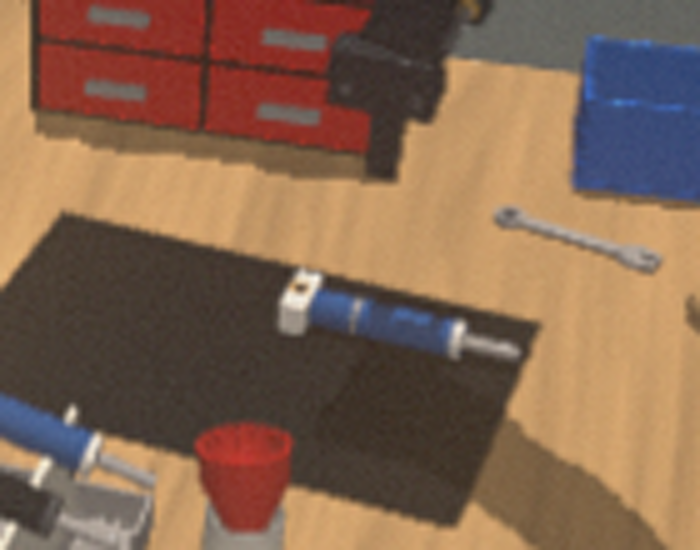

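Damper C is where measured (eye edge at about (323,170)). Grasping.

```bash
python3 -m pendant '[[[0,0,0],[0.002,0.001,0.04],1],[[0,0,0],[0.002,0.001,0.08],1],[[0,0,0],[0.002,0.001,0.115],1],[[0,0,0],[0.002,0.001,0.14],1],[[0,0,0],[0.002,0.001,0.152],1],[[0,0,0],[0.002,0.001,0.156],1],[[0,0,0],[0.002,0.001,0.156],0],[[0,0,0],[0.002,0.001,0.156],0],[[0,0,0],[0.002,0.001,0.156],0],[[0,0,0],[0.002,0.001,0.156],0]]' 30;  python3 -m pendant '[[[0,0,0],[0,0,0],0],[[0,0,0],[0,0,0],0],[[0,0,0],[0,0,0],0],[[0,0,0],[0,0,0],0],[[0,0,0],[0,0,0],0],[[0,0,0],[0,0,0],0],[[0,0,0],[0,0,0],0]]'
python3 -m pendant '[[[0,0,0],[0,0,-0.03],0],[[0,0,0],[0,0,-0.08],0],[[0,0,0],[0,0,-0.13],0],[[0,0,0],[0,0,-0.18],0],[[0,0,0],[0,0,-0.23],0],[[0,0,0],[0,0,-0.26],0],[[0,0,0],[0,0,-0.26],0]]'; python3 -c "
from h import *
ptip([.611,.186,.2],-92.8,15)"
```

```text
clock: 40.95
tool_pos: [0.3959, -0.3527, -0.0178]
eef_rot: [-0.661, 0.751, -0.001, 0.0]
contact_force: [0.1, 0.5, 0.7]
opening: 0.658
clock: 41.65
tool_pos: [0.3953, -0.3517, -0.0187]
eef_rot: [-0.661, 0.75, 0.001, 0.0]
contact_force: [-1.2, 2.4, 2.6]
opening: 0.289
clock: 42.35
tool_pos: [0.3976, -0.3549, 0.2455]
eef_rot: [-0.66, 0.751, -0.005, 0.001]
contact_force: [-0.2, 0.5, -2.6]
opening: 0.285
42.35 [ 0.3976 -0.3549  0.2455] [-0.6603  0.751  -0.0048  0.001 ] [-0.2  0.5 -2.6] 0.285 [ 0.78  0.52 -0.22  1.81  0.15  0.81 -1.21]
tip [ 0.3974 -0.3547  0.2709] ROW turn [0.2534, -0.0155, -0.0783] shift [-0.5646, -0.1484, 0.0686]
```

```bash
python3 -m pendant '[[[0.253,-0.015,-0.078],[-0.565,-0.148,0.01],0],[[0.253,-0.015,-0.078],[-0.565,-0.148,0.01],0],[[0.253,-0.015,-0.078],[-0.565,-0.148,0.01],0],[[0.253,-0.015,-0.078],[-0.565,-0.148,0.01],0],[[0.253,-0.015,-0.078],[-0.565,-0.148,0.01],0],[[0.253,-0.015,-0.078],[-0.565,-0.148,0.01],0],[[0.253,-0.015,-0.078],[-0.565,-0.148,0.01],0],[[0.253,-0.015,-0.078],[-0.565,-0.148,0.01],0],[[0.253,-0.015,-0.078],[-0.565,-0.148,0.01],0],[[0.253,-0.015,-0.078],[-0.565,-0.148,0.01],0]]' | grep -E 'clock|force'; python3 -c "
from h import *
ptip([.611,.186,.16],-92.8,15)"
```

```text
clock: 43.35
contact_force: [0.5, -0.8, -2.8]
43.35 [0.5815 0.1127 0.231 ] [-0.6844  0.7183 -0.0892  0.0874] [ 0.5 -0.8 -2.8] 0.289 [-0.35  0.52  0.04  1.91  0.14  0.47 -2.05]
tip [0.5752 0.1129 0.2556] ROW turn [0.0113, 0.0036, 0.0001] shift [-0.0743, -0.0077, 0.1009]
```

```bash
python3 -m pendant '[[[0.01,0.003,0],[-0.04,-0.02,0.03],0],[[0.01,0.003,0],[-0.07,-0.02,0.06],0],[[0.01,0.003,0],[-0.07,-0.008,0.096],0],[[0.01,0.003,0],[-0.07,-0.008,0.096],0],[[0.01,0.003,0],[-0.07,-0.008,0.096],0],[[0.01,0.003,0],[-0.07,-0.008,0.096],0]]' | grep -E 'clock|force'; python3 -c "
from h import *
ptip([.611,.186,.09],-92.8,15)"
```

```text
clock: 43.95
contact_force: [0.2, -0.5, -1.6]
43.95 [0.6185 0.1786 0.144 ] [-0.6827  0.7186 -0.0951  0.0922] [ 0.2 -0.5 -1.6] 0.289 [-0.48  0.72  0.1   1.86  0.15  0.33 -2.17]
tip [0.6118 0.1789 0.1685] ROW turn [-0.004, 0.0021, -0.0025] shift [-0.0068, 0.0219, 0.0755]
```

```bash
python3 -m pendant '[[[0,0,0],[-0.007,0.007,0.025],0],[[0,0,0],[-0.007,0.013,0.045],0],[[0,0,0],[-0.007,0.017,0.06],0],[[0,0,0],[-0.007,0.02,0.069],0],[[0,0,0],[-0.007,0.021,0.073],0],[[0,0,0],[-0.007,0.022,0.075],0],[[0,0,0],[-0.007,0.022,0.075],0],[[0,0,0],[-0.007,0.022,0.075],0]]'| grep -E 'clock|force'; python3 -c "
from h import *
ptip([.611,.186,.089],-92.8,15)"
```

```text
clock: 44.75
contact_force: [0.4, -0.1, -1.9]
44.75 [0.6166 0.1876 0.0652] [-0.6835  0.7179 -0.0944  0.0922] [ 0.4 -0.1 -1.9] 0.285 [-0.5   0.85  0.13  1.9   0.15  0.16 -2.2 ]
tip [0.6099 0.1878 0.0898] ROW turn [-0.003, 0.0033, -0.0006] shift [0.0019, -0.0009, 0.001]
```

```bash
python3 -m pendant '[[[0,0,0],[0,0,0.001],0.32],[[0,0,0],[0,0,0.001],0.36],[[0,0,0],[0,0,0.001],0.4],[[0,0,0],[0,0,0.001],0.43],[[0,0,0],[0,0,0.001],0.43],[[0,0,0],[0,0,0.001],0.43],[[0,0,0],[0,0,-0.02],0.43],[[0,0,0],[0,0,-0.05],0.43],[[0,0,0],[0,0,-0.1],0.43],[[0,0,0],[0,0,-0.14],0.43]]' | grep -E 'clock|force'
python3 - <<'E'
from meas import *
s=snap('top');a=snap('side')
f=lambda u,v:((u+.5)/4.6-.5+170,(v+.5)/4.6-.5+150)
for n,c in(('top',s),('side',a)):
  for roi in((255,215,305,265),) if n=='top' else ((290,185,330,225),):
    P=[p for p,_,b in blobs(c,(0,120,40),(8,255,255),30,roi)]
    if P:
        P=np.vstack(P).astype(np.int32);h=cv2.convexHull(P);print(n,'red',len(P),cv2.minEnclosingCircle(h) if n=='top' else cv2.boundingRect(h))
P=np.vstack([p for p,_,b in blobs(s,(0,120,40),(8,255,255),30,(255,215,305,265))]).astype(np.int32)
(u,v),rr=cv2.minEnclosingCircle(P);m=ray(s,(u,v),.096)
# light hole inside the red hull
msk=np.zeros(s['image'].shape[:2],np.uint8);cv2.circle(msk,(int(u),int(v)),int(rr)-1,1,-1)
hsv=cv2.cvtColor(s['image'],cv2.COLOR_RGB2HSV);w=np.argwhere((msk>0)&(hsv[:,:,1]<90)&(hsv[:,:,2]>90))[:,::-1];print('hole',w.mean(0),len(w))
for z in(.005,.02,.033):
    k=ray(s,w.mean(0),z);ax=m-k;ax/=np.linalg.norm(ax);print(z,'mouth',m.round(4),'pt',k.round(4),'lean',np.degrees(np.arccos(ax[2])).round(1),'az',np.degrees(np.arctan2(ax[1],ax[0])).round(1))
for p,c,b in blobs(s,(100,110,50),(125,255,255),20,(170,140,300,240)): print('rackblue',c.round(1),b)
E
```

```text
clock: 45.75
contact_force: [0.9, 0.4, 0.3]
top red 277 ((281.1363525390625, 238.90908813476562), 10.314677238464355)
side red 333 (299, 194, 20, 22)
hole [277.44736842 241.76315789] 38
0.005 mouth [ 0.4456 -0.0774  0.096 ] pt [ 0.4448 -0.0713  0.005 ] lean 3.9 az -83.1
0.02 mouth [ 0.4456 -0.0774  0.096 ] pt [ 0.4437 -0.0705  0.02  ] lean 5.4 az -74.6
0.033 mouth [ 0.4456 -0.0774  0.096 ] pt [ 0.4427 -0.0699  0.033 ] lean 7.3 az -69.1
rackblue [187.  173.3] [184 170   7   8  53]
rackblue [231.5 175. ] [228 171   8   9  68]
rackblue [276.  176.1] [272 172   9   9  67]
rackblue [231.1 193.4] [227 182   9  23 161]
rackblue [275.5 194.2] [272 183   8  23 178]
```

Dampers are now at px (187,173), (231,175) and (276,176) on the rack. Now the funnel: mouth near (0.446,-0.078,0.096), leaning towards azimuth -60°.

```bash
python3 -c "
from h import *
ptip([.4523,-.0884,.21],30,15)"
```

```text
45.85 [0.5815 0.1902 0.205 ] [-0.6832  0.7175 -0.0954  0.0961] [ 0.7 -0.2  1.5] 0.428 [-0.54  0.59  0.11  1.9   0.14  0.41 -2.19]
tip [0.5747 0.1903 0.2295] ROW turn [-0.0138, -0.5603, -2.0678] shift [0.2791, 0.1196, -0.0152]
```

```bash
python3 -m pendant '[[[-0.014,-0.56,-2.068],[0.279,0.12,-0.05],1],[[-0.014,-0.56,-2.068],[0.279,0.12,-0.05],1],[[-0.014,-0.56,-2.068],[0.279,0.12,-0.05],1],[[-0.014,-0.56,-2.068],[0.279,0.12,-0.05],1],[[-0.014,-0.56,-2.068],[0.279,0.12,-0.05],1],[[-0.014,-0.56,-2.068],[0.279,0.12,-0.05],1],[[-0.014,-0.56,-2.068],[0.279,0.12,-0.05],1],[[-0.014,-0.56,-2.068],[0.279,0.12,-0.05],1],[[-0.014,-0.56,-2.068],[0.279,0.12,-0.05],1],[[-0.014,-0.56,-2.068],[0.279,0.12,-0.05],1]]' | grep -E 'clock|force'; python3 -c "
from h import *
ptip([.4523,-.0884,.17],30,15)"
```

```text
clock: 46.85
contact_force: [-0.0, 0.2, 0.8]
46.85 [ 0.4366 -0.0854  0.2152] [ 0.9797 -0.1545  0.0136 -0.1269] [-0.   0.2  0.8] 0.998 [ 0.88  0.62 -0.94  2.07  0.39  0.66 -0.57]
tip [ 0.4349 -0.0916  0.2398] ROW turn [0.0006, -0.2021, -0.8101] shift [0.0119, 0.0114, 0.069]
```

```bash
python3 -m pendant '[[[0,-0.202,-0.81],[0.012,0.011,0.0],1],[[0,-0.202,-0.81],[0.012,0.011,0.02],1],[[0,-0.202,-0.81],[0.012,0.011,0.04],1],[[0,-0.202,-0.81],[0.012,0.011,0.05],1],[[0,-0.202,-0.81],[0.012,0.011,0.06],1],[[0,-0.202,-0.81],[0.012,0.011,0.069],1],[[0,-0.202,-0.81],[0.012,0.011,0.069],1],[[0,-0.202,-0.81],[0.012,0.011,0.069],1],[[0,-0.202,-0.81],[0.012,0.011,0.069],1]]' | grep -E 'clock|force'; python3 -c "
from h import *
ptip([.4433,-.0727,.0735],30,15)"
```

```text
clock: 47.75
contact_force: [0.3, -0.0, -0.4]
47.75 [ 0.4498 -0.081   0.1463] [ 0.9583  0.2547 -0.0334 -0.1252] [ 0.3 -0.  -0.4] 1.002 [ 0.81  0.88 -1.05  1.93  0.65  0.92 -0.02]
tip [ 0.4531 -0.0866  0.1708] ROW turn [0.0019, -0.0009, -0.0039] shift [-0.0016, 0.0086, 0.0984]
```

```bash
python3 -m pendant '[[[0,0,0],[-0.002,0.0085,0.01],1],[[0,0,0],[-0.002,0.0085,0.03],1],[[0,0,0],[-0.002,0.0085,0.055],1],[[0,0,0],[-0.002,0.0085,0.075],1],[[0,0,0],[-0.002,0.0085,0.09],1],[[0,0,0],[-0.002,0.0085,0.098],1],[[0,0,0],[-0.002,0.0085,0.098],1]]' | grep -E 'clock|force'; python3 ok.py 4 && python3 -m pendant '[[[0,0,0],[0,0,0],0],[[0,0,0],[0,0,0],0],[[0,0,0],[0,0,0],0],[[0,0,0],[0,0,0],0],[[0,0,0],[0,0,0],0],[[0,0,0],[0,0,0],0],[[0,0,0],[0,0,0],0]]' 10; python3 -c "
from h import *
st();print(tip())"
```

```text
clock: 48.45
contact_force: [-1.2, -0.7, -0.4]
1.4 0.04840236863033985
clock: 49.15
tool_pos: [0.4401, -0.0668, 0.0494]
eef_rot: [0.958, 0.256, -0.033, -0.125]
contact_force: [0.6, 0.3, 1.1]
opening: 0.634
49.15 [ 0.4401 -0.0668  0.0494] [ 0.958   0.2557 -0.0332 -0.1253] [0.6 0.3 1.1] 0.634 [ 0.71  1.   -0.91  2.03  0.84  0.71 -0.17]
[ 0.44329969 -0.07244539  0.07396889]
```

Collar gripped (0.634 → 55.8 mm). Lift out along its axis.

```bash
python3 -m pendant '[[[0,0,0],[0,0,-0.02],0],[[0,0,0],[0,0,-0.05],0],[[0,0,0],[0,0,-0.08],0],[[0,0,0],[0,0,-0.11],0],[[0,0,0],[0,0,-0.13],0],[[0,0,0],[0,0,-0.13],0]]' | grep -E 'clock|force|opening'; python3 -c "
from h import *
ptip([.4265,.133,.215],30,0)"
```

```text
clock: 49.75
contact_force: [0.4, 0.8, -0.9]
opening: 0.631
49.75 [ 0.4583 -0.0963  0.1766] [ 0.9584  0.2551 -0.0313 -0.1244] [ 0.4  0.8 -0.9] 0.631 [ 0.85  0.85 -1.09  1.87  0.6   1.    0.04]
tip [ 0.4614 -0.102   0.2012] ROW turn [-0.2573, -0.0039, -0.0032] shift [0.0864, -0.2109, 0.0424]
```

```bash
python3 -m pendant '[[[-0.257,-0.004,-0.003],[0.086,-0.211,0.03],0],[[-0.257,-0.004,-0.003],[0.086,-0.211,0.03],0],[[-0.257,-0.004,-0.003],[0.086,-0.211,0.042],0],[[-0.257,-0.004,-0.003],[0.086,-0.211,0.042],0],[[-0.257,-0.004,-0.003],[0.086,-0.211,0.042],0],[[-0.257,-0.004,-0.003],[0.086,-0.211,0.042],0],[[-0.257,-0.004,-0.003],[0.086,-0.211,0.042],0],[[-0.257,-0.004,-0.003],[0.086,-0.211,0.042],0],[[-0.257,-0.004,-0.003],[0.086,-0.211,0.042],0]]' | grep -E 'clock|force|opening'; python3 - <<'E'
from meas import *
ptip([.4265,.133,.105],30,0)
s=snap('top');a=snap('side');t=tip();print('tip now',t)
P=np.vstack([p for p,_,b in blobs(a,(0,120,30),(8,255,255),20,(250,180,340,290))]);print('side red bbox',P.min(0),P.max(0), 'pred collar mid',proj(a,t+[0,0,.012]),'pred spout tip',proj(a,t-[0,0,.0725]))
lo=P[P[:,1]>P[:,1].max()-5];print('spout end px',lo.mean(0))
for p,c,b in blobs(a,(18,120,60),(35,255,255),60,(270,230,330,300)): print('can side',c,b)
for p,c,b in blobs(s,(18,120,60),(35,255,255),60,(180,220,235,280)): print('can top',c,b,cv2.minEnclosingCircle(p.astype(np.int32)))
cv2.imwrite('pics/k8.png',cv2.resize(a['image'][150:300,220:370,::-1],None,fx=4,fy=4,interpolation=cv2.INTER_CUBIC))
E
```

```text
clock: 50.65
contact_force: [0.0, -0.1, -0.4]
opening: 0.636
50.65 [0.4239 0.1312 0.1879] [ 9.661e-01  2.583e-01 -2.900e-03 -6.000e-04] [ 0.  -0.1 -0.4] 0.636 [ 0.18  0.65 -0.94  2.09  0.75  0.79 -0.7 ]
tip [0.4241 0.1312 0.2133] ROW turn [-0.0027, 0.0053, -0.0011] shift [0.0037, 0.0, 0.1083]
tip now [0.4243049  0.13165115 0.21359815]
side red bbox [295 198] [318 237] pred collar mid [[304.70636692 210.03296837]] pred spout tip [[302.67563848 235.44972539]]
spout end px [302.9  234.55]
can side [312.30555556 252.23611111] [302 242  15  21  72]
can side [301.96226415 250.39622642] [292 246  18  11 106]
```

View pics/k8.png

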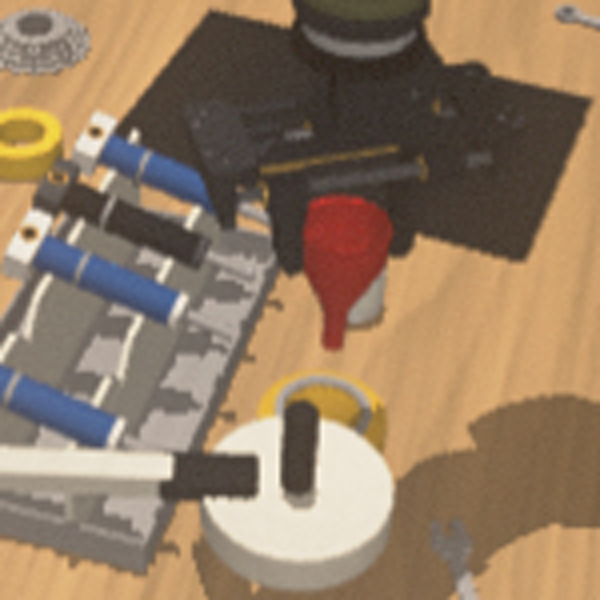

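Funnel is held near upright, its spout end at crop (333,345) against a predicted (331,342), above the can. Lowering with a force guard.

```bash
python3 -m pendant '[[[-0.003,0.005,-0.001],[0.003,0.0,0.02],0],[[-0.003,0.005,-0.001],[0.003,0,0.04],0],[[-0.003,0.005,-0.001],[0.003,0,0.06],0],[[-0.003,0.005,-0.001],[0.003,0,0.08],0],[[-0.003,0.005,-0.001],[0.003,0,0.095],0],[[-0.003,0.005,-0.001],[0.003,0,0.105],0],[[-0.003,0.005,-0.001],[0.003,0,0.108],0],[[-0.003,0.005,-0.001],[0.003,0,0.108],0],[[-0.003,0.005,-0.001],[0.003,0,0.108],0]]' | grep -E 'clock|force|opening'; python3 -c "
from h import *
ptip([.4265,.133,.0915],30,0)"
```

```text
clock: 51.65
contact_force: [0.2, -0.7, -0.5]
opening: 0.631
51.65 [0.4265 0.1347 0.0809] [ 9.657e-01  2.597e-01  1.100e-03 -4.000e-04] [ 0.2 -0.7 -0.5] 0.631 [ 0.02  0.8  -0.71  2.19  1.09  0.56 -1.  ]
tip [0.4265 0.1347 0.1063] ROW turn [-0.0003, -0.0023, 0.0018] shift [-0.0009, 0.0015, 0.0148]
```

```bash
python3 -m pendant '[[[0,0,0],[-0.001,0.0015,0.004],0],[[0,0,0],[-0.001,0.0015,0.008],0],[[0,0,0],[-0.001,0.0015,0.01],0],[[0,0,0],[-0.001,0.0015,0.01],0]]' | grep -E 'tool_pos|force|opening'; for i in 1 2 3; do python3 ok.py 4 && python3 -m pendant '[[[0,0,0],[0,0,0.001],0],[[0,0,0],[0,0,0.002],0],[[0,0,0],[0,0,0.002],0],[[0,0,0],[0,0,0.002],0]]' | grep -E 'tool_pos|force|opening'; done
```

```text
tool_pos: [0.4266, 0.1338, 0.0706]
contact_force: [2.1, 1.1, -0.1]
opening: 0.637
2.3 0.07058614038808145
tool_pos: [0.4268, 0.1345, 0.069]
contact_force: [2.5, 4.6, 5.4]
opening: 0.637
7.5 0.06898216931973009
7.5 0.06898216931973009
```

```bash
python3 -m pendant '[[[0,0,0],[0.002,-0.0015,0],0],[[0,0,0],[0.002,-0.0015,0],0],[[0,0,0],[0.002,-0.0015,0],0]]' | grep -E 'tool_pos|force|opening'; for i in 1 2; do python3 ok.py 5 && python3 -m pendant '[[[0,0,0],[0,0,0.001],0],[[0,0,0],[0,0,0.0015],0],[[0,0,0],[0,0,0.0015],0]]' | grep -E 'tool_pos|force|opening'; done
```

```text
tool_pos: [0.4269, 0.1348, 0.0684]
contact_force: [0.2, 2.9, 2.6]
opening: 0.627
3.9 0.06838139419537675
tool_pos: [0.4271, 0.1355, 0.0671]
contact_force: [1.6, 2.2, 2.8]
opening: 0.634
3.9 0.06706233987066436
tool_pos: [0.4274, 0.1361, 0.0657]
contact_force: [0.7, 4.0, 5.4]
opening: 0.637
```

```bash
python3 -m pendant '[[[0,0,0],[0.001,-0.0015,0],0],[[0,0,0],[0.001,-0.0015,0],0],[[0,0,0],[0.001,-0.0015,0],0]]' | grep -E 'tool_pos|force|opening'; for i in 1 2; do python3 ok.py 6 && python3 -m pendant '[[[0,0,0],[0,0,0.001],0],[[0,0,0],[0,0,0.0012],0],[[0,0,0],[0,0,0.0012],0]]' | grep -E 'tool_pos|force|opening'; done
```

```text
tool_pos: [0.4271, 0.1364, 0.0653]
contact_force: [1.5, 2.0, 1.5]
opening: 0.634
2.9 0.06531796058534604
tool_pos: [0.4273, 0.1369, 0.0643]
contact_force: [1.4, 1.7, 2.8]
opening: 0.632
3.6 0.06434144468357117
tool_pos: [0.4274, 0.1372, 0.0635]
contact_force: [1.8, 1.3, 6.6]
opening: 0.639
```

Force is now mostly vertical at tip z 0.089, the expected seated height. Release, back off and check.

```bash
python3 -m pendant '[[[0,0,0],[0,0,0],0.7],[[0,0,0],[0,0,0],0.8],[[0,0,0],[0,0,0],0.95],[[0,0,0],[0,0,0],0.95],[[0,0,0],[0,0,-0.02],0.95],[[0,0,0],[0,0,-0.05],0.95],[[0,0,0],[0,0,-0.1],0.95],[[0,0,0],[0,0,-0.15],0.95],[[0,0,0],[0,0,-0.2],0.95],[[0,0,0],[0,0,-0.22],0.95]]' | grep -E 'clock|tool_pos|force|opening'
python3 -m pendant '[[[0,0,0],[-0.02,0.05,0],0.95],[[0,0,0],[-0.04,0.1,0],0.95],[[0,0,0],[-0.06,0.15,0],0.95],[[0,0,0],[-0.08,0.2,0],0.95],[[0,0,0],[-0.1,0.25,0],0.95],[[0,0,0],[-0.12,0.3,0],0.95],[[0,0,0],[-0.12,0.3,0],0.95],[[0,0,0],[-0.12,0.3,0],0.95]]' | grep -E 'clock|tool_pos|force|opening'
python3 - <<'E'
from meas import *
st();s=snap('top');a=snap('side')
P=np.vstack([p for p,_,b in blobs(s,(0,120,30),(8,255,255),20,(185,220,235,275))]).astype(np.int32);c=cv2.minEnclosingCircle(P);print('top red',c,ray(s,c[0],.113).round(4))
for p,c2,b in blobs(s,(18,120,60),(35,255,255),40,(180,220,240,285)): print('can top',c2,b)
for p,c2,b in blobs(s,(100,110,50),(125,255,255),20,(170,140,300,240)): print('rackblue',c2.round(1),b)
cx,cy=.0,0
P=[p for p,_,b in blobs(a,(0,120,30),(8,255,255),10,(270,220,340,290))]
if P: P=np.vstack(P);print('side red',P.min(0),P.max(0))
for y in((.4275,.136),): print('pred rim top',proj(s,[*y,.113]),'side rim',proj(a,[*y,.113]),'rim near',proj(a,[*y,.09]))
f=lambda m,sz:cv2.resize(m[:,:,::-1],sz,interpolation=cv2.INTER_CUBIC)
cv2.imwrite('pics/k9.png',np.hstack([f(s['image'][150:290,170:300],(380,409)),f(a['image'][170:310,190:330],(409,409))]))
E
```

```text
clock: 55.25
tool_pos: [0.4278, 0.1382, 0.287]
contact_force: [0.2, 0.2, 0.6]
opening: 0.948
clock: 56.05
tool_pos: [0.4729, -0.1874, 0.2816]
contact_force: [-0.4, -0.2, -0.4]
opening: 0.951
56.05 [ 0.4729 -0.1874  0.2816] [ 9.667e-01  2.560e-01 -5.000e-04 -3.000e-04] [-0.4 -0.2 -0.4] 0.951 [ 0.92  0.62 -1.07  1.79  0.61  1.1   0.16]
top red ((205.5, 247.5), 10.12432861328125) [0.4263 0.1335 0.113 ]
can top [208.91872279 247.19303338] [187 221  48  46 689]
can top [223.75510204 272.89795918] [217 267  14  13  49]
rackblue [187.1 174.2] [183 170   9   9  67]
rackblue [231.5 175. ] [228 171   8   9  68]
rackblue [276.1 176.2] [272 172   9   9  68]
rackblue [187.  192.5] [183 182   9  22 162]
rackblue [231.1 193.3] [227 182   9  23 162]
rackblue [275.5 194.3] [272 183   8  23 178]
side red [290 237] [312 256]
pred rim top [[204.58395183 247.08435754]] side rim [[300.48452736 244.26487156]] rim near [[299.99604295 250.5573904 ]]
```

View pics/k9.png

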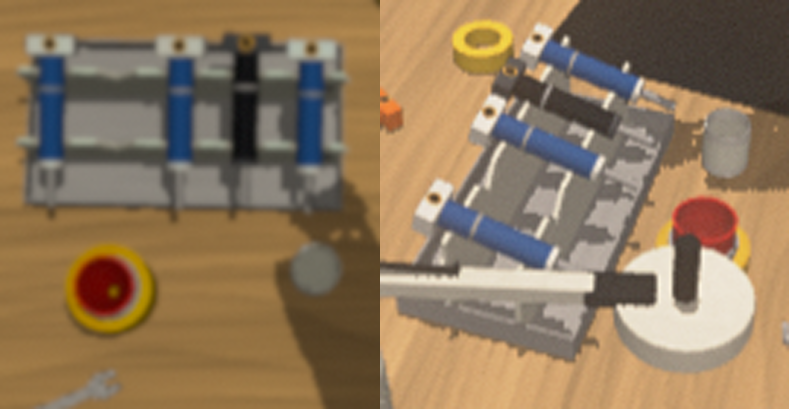

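```bash
python3 - <<'E'
from meas import *
s=r.snapshot('top');a=r.snapshot('side')
t=np.linspace(0,2*np.pi,60)
def rim(c,ax=(0,0),z=.1130,R=.028): return np.stack([c[0]+R*np.cos(t),c[1]+R*np.sin(t),z-R*np.cos(t)*ax[0]-R*np.sin(t)*ax[1]],1)
for nm,cam,roi in(('top',s,(185,220,235,275)),('side',a,(275,225,335,262))):
    hsv=cv2.cvtColor(cam['image'],cv2.COLOR_RGB2HSV)
    m=((hsv[:,:,0]<9)|(hsv[:,:,0]>172))&(hsv[:,:,1]>120)&(hsv[:,:,2]>40);k=np.zeros_like(m);k[roi[1]:roi[3],roi[0]:roi[2]]=1
    p=np.argwhere(m&k)[:,::-1];print(nm,'obs',p.min(0)-.5,p.max(0)+.5)
    for c,z in(((.4264,.133),.113),((.4264,.133),.117),((.4264,.133),.109),((.4264,.138),.113)):
        q=proj(cam,rim(c,z=z));print('  rim',c,z,q.min(0).round(1),q.max(0).round(1))
# seat of dampers: predict ends of tubes on the rack
c0=np.array([.597,.0585]);yw=-.048;X=np.array([np.cos(yw),np.sin(yw)]);Y=np.array([-X[1],X[0]])
for p,c2,b in blobs(a,(100,110,50),(125,255,255),20,(190,160,300,270)): print('side blue',c2.round(1),b)
for p,c2,b in blobs(s,(100,110,50),(125,255,255),20,(170,140,300,240)): print('top blue',c2.round(1))
for sl in(-.128,0,.128):
    for xx in(.0475,-.004): # small blue, main blue along axis
        pt=[*(c0+Y*sl+X*xx*np.cos(.262)),.095+xx*np.sin(.262)];print(sl,xx,'top',proj(s,pt)[0].round(1),'side',proj(a,pt)[0].round(1))
E
```

```text
top obs [196.5 237.5] [215.5 257.5]
  rim (0.4264, 0.133) 0.113 [195.6 237.3] [215.7 257.6]
  rim (0.4264, 0.133) 0.117 [195.4 237.2] [215.6 257.6]
  rim (0.4264, 0.133) 0.109 [195.8 237.5] [215.9 257.7]
  rim (0.4264, 0.138) 0.113 [193.8 237.4] [213.9 257.7]
side obs [289.5 236.5] [312.5 256.5]
  rim (0.4264, 0.133) 0.113 [290.3 236.1] [312.  251.3]
  rim (0.4264, 0.133) 0.117 [290.4 235. ] [312.1 250.2]
  rim (0.4264, 0.133) 0.109 [290.2 237.2] [311.9 252.5]
  rim (0.4264, 0.138) 0.113 [289.9 237.3] [311.6 252.7]
side blue [251.  187.1] [247 185   9   6  25]
side blue [267.2 194.5] [257 189  21  12  90]
side blue [235.3 212.5] [231 210   9   6  24]
side blue [252.7 220.7] [242 215  22  13 105]
side blue [236.8 251.5] [225 245  23  13  75]
top blue [187.2 174.2]
top blue [231.5 175. ]
top blue [276.  176.1]
top blue [187.  192.5]
top blue [231.1 193.4]
top blue [275.5 194.3]
-0.128 0.0475 top [276.6 171.9] side [247.5 186.5]
-0.128 -0.004 top [276.2 189.8] side [262.8 193.1]
0 0.0475 top [232.  171.2] side [232. 212.]
0 -0.004 top [231.8 189.1] side [248.4 219.2]
0.128 0.0475 top [187.8 170.5] side [213.7 241.9]
0.128 -0.004 top [187.7 188.3] side [231.5 249.8]
```

The funnel rim matches the seated prediction in both views (z 0.113 ±1 mm, centred). The dampers match the seated line about 8 mm towards the shaft, and black is undisturbed. Next: the lamp.

```bash
python3 -c "
from h import *
ptip([.407,.333,.36],-58)"
```

```text
56.25 [ 0.4736 -0.181   0.2831] [ 9.652e-01  2.615e-01  7.000e-04 -6.000e-04] [-0.1  0.6  0.9] 0.949 [ 0.91  0.62 -1.07  1.8   0.61  1.1   0.15]
tip [ 0.4735 -0.1811  0.3085] ROW turn [-0.0019, -0.0008, 1.5414] shift [0.2021, -0.4774, -0.0508]
```

```bash
python3 -m pendant '[[[0,0,1.541],[0,0,-0.05],1],[[0,0,1.541],[0.202,-0.477,-0.051],1],[[0,0,1.541],[0.202,-0.477,-0.051],1],[[0,0,1.541],[0.202,-0.477,-0.051],1],[[0,0,1.541],[0.202,-0.477,-0.051],1],[[0,0,1.541],[0.202,-0.477,-0.051],1],[[0,0,1.541],[0.202,-0.477,-0.051],1],[[0,0,1.541],[0.202,-0.477,-0.051],1],[[0,0,1.541],[0.202,-0.477,-0.051],1],[[0,0,1.541],[0.202,-0.477,-0.051],1]]' | grep -E 'clock|force'; python3 -c "
from h import *
ptip([.407,.333,.36],-58)"
```

```text
clock: 57.25
contact_force: [0.6, 0.2, -0.3]
57.25 [0.4186 0.2451 0.3344] [ 8.978e-01 -4.405e-01  6.000e-04 -7.000e-04] [ 0.6  0.2 -0.3] 1.001 [-0.14  0.42 -0.72  1.78  0.31  1.06 -1.89]
tip [0.4186 0.2451 0.3598] ROW turn [-0.0017, -0.0003, 0.1001] shift [-0.0766, -0.0446, -0.0002]
```

```bash
python3 -m pendant '[[[0,0,0.1],[-0.04,-0.023,0],1],[[0,0,0.1],[-0.074,-0.043,0],1],[[0,0,0.1],[-0.074,-0.043,0],1],[[0,0,0.1],[-0.074,-0.043,0],1],[[0,0,0.1],[-0.074,-0.043,0],1],[[0,0,0.1],[-0.074,-0.043,0],1]]' | grep -E 'clock|force'; python3 - <<'E'
from h import *
ptip([.407,.333,.252],-58)
# lamp pin in side view: dark blob over the white head
a=r.snapshot('side');print('pred pin top/base',proj(a,[[.407,.333,.284],[.407,.333,.231]]).round(1))
g=a['image'].max(2);k=g[240:290,285:335]<70;p=np.argwhere(k)+[240,285];n,l,t,c=cv2.connectedComponentsWithStats(k.astype(np.uint8));print([(t[i].tolist(),(c[i]+[285,240]).round(1)) for i in range(1,n) if t[i][4]>15])
E
```

```text
clock: 57.85
contact_force: [0.3, 0.6, 0.5]
57.85 [0.4094 0.3256 0.3341] [ 8.748e-01 -4.844e-01  7.000e-04 -3.000e-04] [0.3 0.6 0.5] 0.997 [-0.33  0.47 -0.68  1.68  0.33  1.11 -2.12]
tip [0.4094 0.3256 0.3595] ROW turn [-0.0012, -0.0009, 0.0009] shift [-0.0077, -0.0017, 0.1075]
pred pin top/base [[295.  252.1]
 [293.7 270.4]]
[]
```

```bash
python3 -m pendant '[[[0,0,0],[-0.007,-0.0015,0.03],1],[[0,0,0],[-0.007,-0.0015,0.06],1],[[0,0,0],[-0.007,-0.0015,0.08],1],[[0,0,0],[-0.007,-0.0015,0.095],1],[[0,0,0],[-0.007,-0.0015,0.104],1],[[0,0,0],[-0.007,-0.0015,0.108],1],[[0,0,0],[-0.007,-0.0015,0.108],1]]' 5| grep -E 'clock|force'; python3 ok.py 4 && python3 -m pendant '[[[0,0,0],[0,0,0],0.6],[[0,0,0],[0,0,0],0],[[0,0,0],[0,0,0],0],[[0,0,0],[0,0,0],0],[[0,0,0],[0,0,0],0],[[0,0,0],[0,0,0],0],[[0,0,0],[0,0,0],0],[[0,0,0],[0,0,0],0],[[0,0,0],[0,0,0],0],[[0,0,0],[0,0,0],0]]' | grep opening; python3 -m pendant '[[[0,0,0],[0,0,0],0],[[0,0,0],[0,0,0],0],[[0,0,0],[0,0,0],0],[[0,0,0],[0,0,0],0]]'; python3 - <<'E'
from h import *
s=r.get_state();R0=Ro.from_quat(s['eef_rot']);p=np.array(s['tool_pos']);h=np.array([.80,.421]);d=p[:2]-h
for a in np.linspace(0,.82,21)[1:]:
    c,n=np.cos(a),np.sin(a);q=h+np.array([[c,-n],[n,c]])@d;print(R0.inv().apply([*(q-p[:2]),0])[:2].round(3),q.round(3))
E
```

```text
clock: 58.6
contact_force: [-0.3, 0.3, 0.8]
0.9 0.22620089302459054
opening: 0.197
clock: 60.0
tool_pos: [0.407, 0.3339, 0.2261]
eef_rot: [0.875, -0.484, 0.0, -0.001]
contact_force: [0.6, 0.6, -0.3]
opening: 0.198
[0.016 0.005] [0.411 0.318]
[0.032 0.01 ] [0.415 0.302]
[0.048 0.014] [0.421 0.286]
[0.064 0.017] [0.426 0.271]
[0.08 0.02] [0.433 0.256]
[0.096 0.022] [0.44  0.241]
[0.113 0.023] [0.448 0.226]
[0.129 0.023] [0.456 0.212]
[0.146 0.023] [0.465 0.198]
[0.162 0.023] [0.474 0.184]
[0.179 0.021] [0.484 0.171]
[0.195 0.019] [0.495 0.159]
[0.211 0.016] [0.506 0.146]
[0.228 0.013] [0.517 0.134]
[0.244 0.009] [0.529 0.123]
[0.259 0.004] [0.542 0.112]
[ 0.275 -0.002] [0.555 0.102]
[ 0.29  -0.008] [0.568 0.092]
[ 0.305 -0.014] [0.582 0.083]
[ 0.32  -0.022] [0.596 0.074]
```

Gripped again (0.198). Swinging back along the arc.

```bash
python3 -m pendant '[[[0,0,0],[0.016,0.005,0],0],[[0,0,0],[0.032,0.01,0],0],[[0,0,0],[0.048,0.014,0],0],[[0,0,0],[0.064,0.017,0],0],[[0,0,0],[0.08,0.02,0],0],[[0,0,0],[0.096,0.022,0],0],[[0,0,0],[0.113,0.023,0],0],[[0,0,0],[0.129,0.023,0],0],[[0,0,0],[0.146,0.023,0],0],[[0,0,0],[0.162,0.023,0],0]]'| grep -E 'clock|force|opening'
python3 ok.py 15 && python3 -m pendant '[[[0,0,0],[0.017,-0.002,0],0],[[0,0,0],[0.033,-0.004,0],0],[[0,0,0],[0.049,-0.007,0],0],[[0,0,0],[0.066,-0.01,0],0],[[0,0,0],[0.082,-0.014,0],0],[[0,0,0],[0.097,-0.019,0],0],[[0,0,0],[0.113,-0.025,0],0],[[0,0,0],[0.128,-0.031,0],0],[[0,0,0],[0.143,-0.037,0],0],[[0,0,0],[0.158,-0.045,0],0]]'| grep -E 'clock|force|opening'
python3 -m pendant '[[[0,0,0],[0,0,0],0],[[0,0,0],[0,0,0],0],[[0,0,0],[0,0,0],0],[[0,0,0],[0,0,0],0.6],[[0,0,0],[0,0,0],0.9],[[0,0,0],[0,0,0],0.9],[[0,0,0],[0,0,0],0.9],[[0,0,0],[0,0,0],0.9],[[0,0,0],[0,0,0],0.9],[[0,0,0],[0,0,0],0.9]]'
python3 -m pendant '[[[0,0,0],[0,0,-0.03],0.9],[[0,0,0],[0,0,-0.07],0.9],[[0,0,0],[0,0,-0.12],0.9],[[0,0,0],[0.02,0.04,-0.12],0.9],[[0,0,0],[0.05,0.08,-0.12],0.9],[[0,0,0],[0.09,0.1,-0.12],0.9],[[0,0,0],[0.14,0.11,-0.12],0.9],[[0,0,0],[0.19,0.11,-0.12],0.9],[[0,0,0],[0.24,0.11,-0.12],0.9],[[0,0,0],[0.28,0.11,-0.12],0.9]]'| grep -E 'clock|pos|force'
```

```text
clock: 61.0
contact_force: [0.9, 2.0, -1.2]
opening: 0.202
2.5 0.2263053172083465
clock: 62.0
contact_force: [-0.6, -0.2, 1.1]
opening: 0.2
clock: 63.0
tool_pos: [0.5957, 0.0748, 0.2261]
eef_rot: [0.875, -0.484, 0.0, -0.001]
contact_force: [-0.4, -0.9, 0.1]
opening: 0.809
clock: 64.0
tool_pos: [0.652, -0.2244, 0.3456]
contact_force: [0.4, -0.1, 0.6]
```

Numeric check before handing in: lamp head, dampers, funnel, black damper and bystanders against the start image.

```bash
python3 -m pendant '[[[0,0,0],[0.05,0.0,0],0.9],[[0,0,0],[0.1,0.02,0],0.9],[[0,0,0],[0.12,0.03,0],0.9],[[0,0,0],[0.12,0.03,0],0.9],[[0,0,0],[0.12,0.03,0],0.9]]' | grep -E 'clock|pos'; python3 - <<'E'
from meas import *
s=snap('top','final_t.png');a=snap('side','final_s.png')
hsv=cv2.cvtColor(s['image'],cv2.COLOR_RGB2HSV);m=((hsv[:,:,1]<50)&(hsv[:,:,2]>175)).astype(np.uint8);m[:145]=0;m[225:]=0;m[:,:190]=0;m[:,270:]=0
m=cv2.morphologyEx(m,cv2.MORPH_OPEN,np.ones((7,7)));p=np.argwhere(m)[:,::-1].astype(np.int32);c=cv2.minEnclosingCircle(p);print('lamp disc',c,ray(s,c[0],.226).round(3))
for p,c2,b in blobs(a,(100,110,50),(125,255,255),20,(190,160,300,270)): print('side blue',c2.round(1),b)
for p,c2,b in blobs(s,(100,110,50),(125,255,255),20,(170,140,300,240)): print('top blue',c2.round(1))
for n,cam,roi in(('top',s,(185,220,235,275)),('side',a,(275,225,335,262))):
    P=np.vstack([p for p,_,b in blobs(cam,(0,120,40),(8,255,255),5,roi)]);print(n,'funnel',P.min(0),P.max(0))
for n,cam in(('top',s),('side',a)):
    o=cv2.imread(f'pics/{n}0.png')[:,:,::-1];d=(np.abs(o.astype(int)-cam['image']).max(2)>45).astype(np.uint8)
    k,l,t,c=cv2.connectedComponentsWithStats(cv2.morphologyEx(d,cv2.MORPH_OPEN,np.ones((3,3))));print(n,'changed',[t[i].tolist() for i in range(1,k) if t[i][4]>25])
E
```

```text
clock: 64.5
tool_pos: [0.6899, -0.3381, 0.3451]
lamp disc ((222.92591857910156, 176.07408142089844), 19.313581466674805) [0.6   0.073 0.226]
side blue [270.2 195.7] [264 192  13   9  54]
side blue [236.1 251.7] [224 245  24  15 120]
top blue [186.9 174. ]
top blue [276.  176.1]
top blue [187.1 192.3]
top blue [275.5 194.3]
top blue [231.5 200.5]
top funnel [197 238] [215 257]
side funnel [290 237] [311 258]
top changed [[292, 9, 203, 375, 21189], [451, 127, 43, 22, 640], [172, 147, 29, 18, 121], [462, 148, 4, 9, 31], [344, 152, 19, 14, 159], [452, 155, 45, 86, 2793], [213, 159, 28, 15, 149], [268, 163, 7, 7, 43], [278, 163, 7, 7, 42], [208, 166, 17, 13, 85], [183, 169, 9, 38, 244], [320, 168, 18, 56, 478], [197, 171, 16, 10, 85], [267, 171, 13, 38, 309], [367, 173, 17, 56, 417], [214, 174, 10, 12, 79], [308, 181, 6, 36, 141], [206, 191, 13, 8, 48], [226, 194, 10, 9, 65], [267, 209, 6, 5, 26], [204, 212, 10, 6, 35], [268, 228, 24, 25, 394], [305, 230, 5, 7, 29], [365, 231, 17, 58, 460], [195, 236, 20, 22, 333], [298, 240, 11, 27, 205], [282, 272, 38, 27, 661], [460, 291, 26, 20, 234],
[... 443 characters left out ...]
26, 28, 30, 396], [394, 152, 61, 60, 1021], [270, 154, 36, 14, 229], [490, 160, 4, 10, 35], [496, 162, 7, 10, 49], [316, 164, 37, 16, 252], [250, 166, 10, 7, 52], [241, 175, 3, 11, 33], [246, 174, 5, 16, 60], [257, 174, 42, 31, 454], [226, 177, 10, 13, 69], [234, 188, 10, 8, 39], [299, 195, 19, 22, 316], [227, 202, 6, 6, 30], [317, 208, 104, 59, 1983], [222, 210, 10, 9, 65], [233, 212, 6, 8, 36], [240, 215, 9, 8, 57], [248, 216, 15, 14, 143], [433, 216, 18, 21, 214], [273, 220, 8, 5, 36], [208, 232, 7, 5, 32], [208, 238, 7, 9, 36], [290, 238, 22, 21, 402], [215, 241, 6, 10, 43], [237, 243, 7, 5, 29], [240, 252, 11, 10, 69], [245, 279, 8, 4, 27], [453, 299, 10, 8, 48], [468, 305, 17, 9, 112]]
```

```bash
python3 -c "
from h import *
st();print(r.finish_job())"
```

```text
64.6 [ 0.6902 -0.3363  0.3461] [ 0.8759 -0.4824 -0.     -0.0014] [ 0.1  0.5 -0.3] 0.894 [ 0.58  0.88 -0.62  0.77  0.46  1.59 -0.84]
the job is handed in; nothing more can be done
None
```

The drain station is set up and the job was handed in at 64.6 s; no verdict was reported.

**What I did**
- **Lamp:** I swung it clear to about 0.33 m from the rack middle.
- **Dampers:** The three blue dampers on the mat went into the notch pairs at y = -128, 0 and +128 mm, eyes at the high end. The black damper stayed in its pair at -64 mm.
- **Funnel:** I lifted it out of the tin and set it in the can's neck.
- **Lamp back:** I swung the head back over the rack.

**Last checks, from pictures**
- **Lamp:** The head is about 15 mm from the rack's middle, against a limit of 65 mm.
- **Dampers:** Before the lamp came back, all three matched the seated line in both views, about 8 mm towards the shaft end. In the final pictures the two outer ones had not moved; the lamp head partly hides the middle one.
- **Funnel:** The rim fits the seated height to about 1 mm and is centred on the can. I did not measure its final tilt separately.
- **Other items:** The final comparison with the start pictures showed no change at the bottle, tub or spanner. I did not measure the black damper, the tape roll or the orange look-alike separately at the end.

**What disagreed or failed**
- **Tool frame:** The fingertips are really about 33 mm further back than the stated tool frame. I found this when the first lamp grasp closed above the pin, confirmed it with a light touch on the mat (about 18 N), and planned with it from then on.
- **Funnel seating:** The neck pushed the funnel about 4 mm sideways in y as it went in, so I followed the force. The pictures afterwards still showed it within about 1 mm of the can's centre.

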